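# Draw out the seed tray with a hook and fit its cover plate

### The arm

A 7-joint arm with a two-finger parallel gripper is mounted at the origin on a cart in front of the work surface, level with it; the furniture and walls round the work are solid. World frame = base frame: x ahead of the robot, y to its left, z up, the work surface at z = 0. Lengths are in m, angles in rad, forces in N, time in s.
With the tool pointing down it reaches from about 0.425 to 0.825 m from the base axis. Payload 3.6 kg.
Tool frame: the origin (TCP) lies between the finger pads; the fingertips stand 11 mm ahead of it and the grasp point (between the pads) lies 8 mm behind it; z points along the fingers, y is the line along which they close (so a half turn about z gives the same grasp; the last joint's range is limited). The gripper opens to 85 mm and grips with 20 to 120 N. Pads are 22 mm wide; open, the fingers measure 114 mm over their backs; the gripper's body (76 mm by 85 mm) begins 54 mm behind the grasp point. The pads swing forward as they close: fully open they stand 13 mm farther back than shut.
Start: joints at [-1.272, 0.615, -0.013, 1.423, 0.008, 1.103, -0.04], TCP at [0.208, 0.616, 0.208] pointing down, gripper open.
Joint ranges: [-3.12, 3.12], [-0.3, 2.06], [-1.34, 1.32], [0.26, 2.42], [-1.36, 4.5], [0.01, 1.98], [-2.84, 2.84]. Speed limits (rad/s): [2.79, 2.79, 3.14, 3.14, 3.14, 3.14, 3.14].

### API

Orientations are given as a rotation vector (axis times angle).
In Python, from rig import ctrl gives the robot as it stands.
- The arm moves only by the tool jog_arm, never from a script. Its arguments are lists of equal length, an entry for each row: "rotation": the turn, a rotation vector about the tool's x, y, z scaled (see below), a list of three; "delta_pos": the shift along the tool's x, y, z scaled (see below), a list of three; "jaw": the opening, from 0 (shut) to 1 (fully open). In form: {"rotation": [[ax, ay, az], ...], "delta_pos": [[dx, dy, dz], ...], "jaw": [jaw, ...]}. A call has 1 to 12 rows; each row is the pose to reach, as a shift and turn from the pose commanded when the call began, along the tool's axes at that moment; what a row does not reach only later rows make up. The controller multiplies each number of a shift by 0.3 m and each number of a turn by 45 degrees. A row lasts 1/12 s, in which the tool goes at most 41.7 mm and 7.16 degrees, less where a joint would pass 70% of its speed; a pose out of reach is approached as far as the arm can. A call with a number of a shift or a turn outside -1 to 1 is refused whole. A call with a gripper value outside its range is refused whole. The fingers move at their own pace and stop on an object; the grip force is fixed at half the most. Time passes only in rows, so rows that repeat a pose let the fingers close. It gives the time, the measured TCP pose, the force, the opening and the grip force at its end, in the units of the state.
- ctrl.get_obs(): the state, without advancing time (a new reading comes with each control period).
- ctrl.grab_frame(name): name is "scene" or "top" or "wrist"; returns the picture (384x512x3 uint8, red, green, blue); there is no depth.
- ctrl.camera_model(name): a dict with "fx", "fy", "cx", "cy" (pixels), "D" ([k1, k2, p1, p2, k3] as OpenCV has them; the pictures are not rectified), "rvec" (rotation vector, rad) and "tvec" (3), from world to camera coordinates, as OpenCV has them. Camera axes: x right, y down, z forward; pixel columns grow to the right and rows downward; lengths in m; the calibration is good to about 2 mm. A picture is of the moment at which its call begins: read the wrist's pose just before it. camera_model takes no time and is no camera call; for the wrist camera it gives the pose at the moment of the call.
- ctrl.job_done(): hands the job in; it is judged then, once.
The state is a dict: "time_s": time; "joint_positions": joint angles; "dq": joint speeds; "joint_efforts": joint torques, N m; "tcp_pos": TCP position; "tool_rot": TCP orientation; "contact_force": force on the tool from outside, world axes, zero at the start; "ft_torque": the same for the moment, N m; "opening": opening from 0.0 (shut) to 1.0 (fully open); "finger_force": force on a finger pad.
Only numpy, scipy, OpenCV 4.12 (cv2) and the standard library are available. Lean on these libraries where they do the work, as an engineer would, in place of code of your own. Each camera call takes 0.05 s, during which the arm holds its last target. There are 200 camera calls.

### The job

Use the standing draw hook to pull the wider of the two sample trays out to its stop by the finger hole in its tongue, and never touch that tray with the fingers. Stand the hook upright on the bench again, then lower the cover plate gently onto the pulled-out tray so that both dowel pins come up through its two holes and it lies flat on the rims, and let go. Leave the narrower tray shut and do not disturb the bottle, timer, tape roll or dish.

Things in the scene. Friction and masses are not known exactly. Their poses are not given: they have to be found in the camera images.
- wide_unit: fixed grey one-drawer housing, open at the front, 130 deep (x) x 150 wide (y) x 90 high; origin at the centre of its underside on the bench; its open front looks along its own -x (front face 65 from the origin). Stands left or right of the narrow one, turned up to 0.2 rad. Inside slides a white tray 120 (x) x 128 (y), underside 22 and rims 42 above the bench, its front flush with the housing when shut.
- wide_tray (a joint): slide of the wide tray, m: 0 = shut, grows as the tray comes out along the housing's -x, stop at 0.105 (starts 0 to 0.02); stays where it is left, moving it takes about 3 N
- wide_hole (a point): centre of the round finger hole in the wide tray's tongue, on the tongue's upper face, 42 above the bench; x axis points into the housing (opposite to the pull), z up. The hole goes vertically through, 20 in diameter; the tongue is 5 thick, 46 wide, flat and level, runs out 36 from the tray front, the hole 18 from the front and 18 from the tongue's free end. The space below the tongue is free down to the bench, but for the 14-high dish that may lie there. Moves with the tray.
- wide_seat (a point): point midway between the wide tray's two upright dowel pins, at the height of the tray rims (42 above the bench), 63 behind the hole; hidden in the housing while shut; moves with the tray. Same axes as the hole. Pins stand at +-54 along y, 7 in diameter, pointed, 14 high above the rims.
- narrow_unit: fixed housing like the wide one but 110 wide (130 deep, 90 high), with the tray that must stay shut; origin at the centre of its underside, front looks along its own -x, tongue protrudes 36 from the front
- narrow_tray (a joint): slide of the narrow tray, m: 0 = shut, starts 0 to 0.012
- hook_center (a point): centre of the grip of the self-standing draw hook (about 0.35 kg), 34 above its underside; z up, x points towards the prong. Grip: grey upright flat block 44 (x) x 20 (y) wide, top 67 above the underside, on a steel foot 60 (x) x 40 (y) x 8; take it from above across its 20 mm. A steel rod 8 thick leaves the grip to +x, its axis 50 above the underside (16 above this point), and turns down at 66.5 from the grip's centre.
- hook_tip (a point): lower end of the hook's vertical prong (8 in diameter, round tip): 66.5 ahead of the grip's centre along its x, 8 above the hook's underside; 38 of the prong hangs free below the rod
- cover_center (a point): centre of the aluminium cover plate with its handle, 18.5 above the plate's underside; z up. Plate 80 (x) x 128 (y) x 5; two through holes of 10 at +-54 along y, x = 0; black bridge handle in the middle, along x: 46 long, 12 wide (y), its bar from 23 to 37 above the plate's underside (open below between two posts). 0.16 kg. Either way round (half turn) fits.
- white_bottle: bystander: white screw-cap bottle, 48 diameter, 86 high, origin at the centre of its underside; stands close to the left side (+y of the wide housing) of the tray's way out, its side at least 30 from the tray's
- bench_timer: bystander: bench timer, 66 x 62 x 19, origin at the centre of its underside
- tape_ring: bystander: roll of tape lying flat, 64 diameter, 19 high, origin at the centre of its underside
- seed_dish: bystander: covered petri dish, 65 diameter, 14 high, origin at the centre of its underside; lies on the bench under the tray's way out or where the hook's foot passes as it pulls, so the hook's underside must stay above it
There are look-alikes about, which are no part of the job. What is shaped like the part that bears hook_center but green or pink is not meant.

How it is judged:
On the way, in this order (a step that is already met when the one before it is completed fails the run):
1. the hook's prong is down in the wide tray's finger hole (horizontal distance between hook_tip and wide_hole below 0.012 m and z of hook_tip in the frame of wide_hole below -0.005 m), for 0.1 s.
2. the wide tray is drawn out to its stop (over 95 mm of 105), the prong still in its hole (value of joint wide_tray above 0.095 m and horizontal distance between hook_tip and wide_hole below 0.012 m and z of hook_tip in the frame of wide_hole below -0.002 m), for 0.1 s.
3. the hook stands on the bench again, let go (height (world z) of hook_center below 0.039 m and angle between hook_center's own z axis and vertical below 0.1 rad and contact force between the fingers and hook below 0.1 N), for 0.2 s.
At the end, for the whole second after the job is handed in: Wide tray out by over 88 mm; cover flat on its rims, both pins through its holes (within 5 mm of the seat, 3 mm in height, 0.08 rad square, tilt under 0.04 rad), at rest; hook upright on the bench (tilt under 0.1 rad); narrow tray out by under 30 mm (value of joint wide_tray above 0.088 m and horizontal distance between cover_center and wide_seat below 0.005 m and z of cover_center in the frame of wide_seat between 0.0155 and 0.0215 m and angle between the y axis of cover_center and the y axis of wide_seat, either way round below 0.08 rad and angle between cover_center's own z axis and vertical below 0.04 rad and linear speed of cover below 0.02 m/s and height (world z) of hook_center below 0.039 m and angle between hook_center's own z axis and vertical below 0.1 rad and value of joint narrow_tray below 0.03 m); the robot touches nothing.
It fails at once if the fingers touch the wide tray (over 2 N) (contact force between the fingers and wide_tray above 2 N).
It fails at once if the cover is slammed onto the tray (over 30 N) (contact force between cover and wide_tray above 30 N).
It fails at once if the narrow tray is drawn out more than 30 mm (value of joint narrow_tray above 0.03 m).
It fails at once if the bottle, timer, tape roll or dish is moved more than 30 mm (distance of any of white_bottle, bench_timer, tape_ring, seed_dish from where it was at the start of the episode above 0.03 m).
It also fails if it takes over 72 s, if anything falls off the work surface, if the arm or the gripper's body presses on something with over 40 N, if the wrist force passes 120 N, or if a joint passes its speed limit or range.

## Working session

There is one attempt and no reset: what is moved stays moved. The work goes in short steps, Python scripts to look and compute and a tool call to move; the robot and the scene stay as the last step left them, time stands still between calls to the robot, and variables do not carry over. Pictures are saved under pics/ and viewed, at most 10 in all, crops included, and the job is handed in when it is done.

Besides the shell and the picture viewer there is one more tool, called after ">>>" as a command line: name --argument value ..., lists and objects as JSON in quotes. jog_arm: Moves the arm, as the interface text tells. Shifts and turns lie within -1 to 1; 1 stands for 0.3 m of shift or 45 degrees of turn. Its arguments: {"type":"object","properties":{"rotation":{"type":"array"},"delta_pos":{"type":"array"},"jaw":{"type":"array"}},"required":["rotation","delta_pos","jaw"]}

```bash
mkdir -p pics; ls; cat > h.py <<'E'
import numpy as np, cv2
from rig import ctrl
from scipy.spatial.transform import Rotation as R
def snap(n,fn):
    m=ctrl.camera_model(n); im=np.array(ctrl.grab_frame(n)); cv2.imwrite('pics/'+fn+'.png',im[:,:,::-1]); np.save('pics/'+fn+'.npy',m,allow_pickle=True); return im,m
def load(fn): return cv2.imread('pics/'+fn+'.png'), np.load('pics/'+fn+'.npy',allow_pickle=True).item()
def ray(m,uv,z):
    K=np.array([[m['fx'],0,m['cx']],[0,m['fy'],m['cy']],[0,0,1]]);uv=np.array(uv,float).reshape(-1,1,2)
    p=cv2.undistortPoints(uv,K,np.array(m['D']))[:,0]
    Rm=cv2.Rodrigues(np.array(m['rvec'],float))[0];c=-Rm.T@np.array(m['tvec'],float).ravel()
    d=np.c_[p,np.ones(len(p))]@Rm
    return c+d*((z-c[2])/d[:,2])[:,None]
def proj(m,P):
    K=np.array([[m['fx'],0,m['cx']],[0,m['fy'],m['cy']],[0,0,1]])
    return cv2.projectPoints(np.array(P,float).reshape(-1,3),np.array(m['rvec'],float),np.array(m['tvec'],float),K,np.array(m['D']))[0][:,0]
def goal(p,yaw=None,Rg=None):
    """delta in jog units from current measured pose to p, tool down with closing axis y at world angle yaw"""
    o=ctrl.get_obs();Rc=R.from_rotvec(o['tool_rot'])
    d=Rc.inv().apply(np.array(p)-o['tcp_pos'])/0.3
    if yaw is None: return d.round(4)
    y=np.array([np.cos(yaw),np.sin(yaw),0]);
    if y@Rc.as_matrix()[:,1]<0: y=-y
    z=np.array([0,0,-1.]);x=np.cross(y,z)
    r=(Rc.inv()*R.from_matrix(np.c_[x,y,z])).as_rotvec()/(np.pi/4)
    return d.round(4),r.round(4)
E
python3 - <<'E'
from h import *
a,m=snap('scene','s0');b,m2=snap('top','t0')
print(ctrl.get_obs()); 
for x in(m,m2):
    print(x)
E
```

```text
pics
{'time_s': 0.1, 'joint_positions': array([-1.27148607,  0.61579991, -0.01262946,  1.42475705,  0.00808738,
        1.10334607, -0.04037268]), 'dq': array([ 0.00034641, -0.00270341, -0.00012219, -0.00388041, -0.00020359,
        0.00171394, -0.00148741]), 'joint_efforts': array([ 1.62802655e-03, -4.70384681e+01,  2.60446658e-01, -1.71571952e+01,
        1.01255495e-02,  5.90694763e-03,  4.87645508e-06]), 'tcp_pos': array([0.20779434, 0.61511881, 0.20656254]), 'tool_rot': array([-0.50931087, -3.09966787,  0.00350588]), 'contact_force': array([ 0.26142528,  0.82860114, -0.72662333]), 'ft_torque': array([-0.081463 ,  0.0187697,  0.0115206]), 'finger_force': 0.0, 'opening': 1.0033034304452841}
{'fx': 487.28144023794334, 'fy': 487.28144023794334, 'cx': 248.82072971513225, 'cy': 190.52709603108187, 'D': array([-0.06852646,  0.        ,  0.        ,  0.        ,  0.        ]), 'rvec': array([ 2.09653291, -0.87141339,  0.40713615]), 'tvec': array([-0.37597088,  0.29769101,  1.40420158])}
{'fx': 387.34255970695193, 'fy': 387.34255970695193, 'cx': 257.2694439621756, 'cy': 192.79407502684185, 'D': array([-0.00329926,  0.        ,  0.        ,  0.        ,  0.        ]), 'rvec': array([ 2.1403745 , -2.2021056 ,  0.09163604]), 'tvec': array([0.03474632, 0.54292677, 1.15006299])}
```

View pics/t0.png

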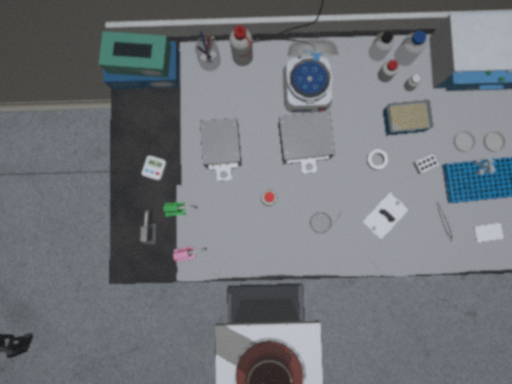

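View pics/s0.png

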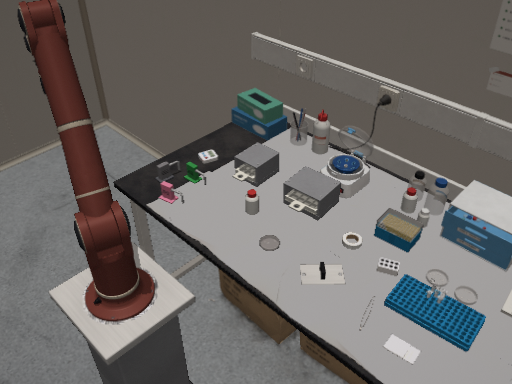

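The top view shows the wide housing at (307,135) with its tongue at (309,166). The narrow housing is at (220,140), the grey hook at (148,228) with its rod pointing up, the cover at (386,215), the dish at (320,222) and the bottle at (269,198). Next I'll enlarge these parts.

```bash
python3 - <<'E'
from h import *
im,m=load('t0'); s,ms=load('s0')
def c(im,x,y,w,h,W,H): return cv2.resize(im[y:y+h,x:x+w],(W,H),interpolation=cv2.INTER_CUBIC)
A=np.hstack([c(im,130,200,50,50,400,300),c(im,270,105,80,60+15,400,300)])
A=np.hstack([c(im,130,200,50,50,300,300),c(im,270,105,80,80,300,300)])
B=np.hstack([c(im,355,185,60,60,300,300),c(s,150,150,50,50,300,300)])
cv2.imwrite('pics/z0.png',np.vstack([A,B]))
print('base px',proj(m,[[0,0,0],[.5,0,0],[.5,.3,0]]))
for n,uv,z in [('hook grip',(148,234),.067),('rod end',(146,212),.054),('tongue hole',(309,166),.042),('cover',(386,215),.005),('dish',(320,222),.014),('bottle',(269,198),.086),('timer',(153,168),.019),('tape',(377,159),.019)]: print(n,ray(m,uv,z).round(3))
E
```

```text
base px [[268.96340471 375.51744177]
 [263.98170015 207.43904016]
 [166.97696968 210.19886737]]
hook grip [[0.429 0.34  0.067]]
rod end [[0.494 0.349 0.054]]
tongue hole [[ 0.618 -0.138  0.042]]
cover [[ 0.466 -0.373  0.005]]
dish [[ 0.45  -0.169  0.014]]
bottle [[ 0.522 -0.014  0.086]]
timer [[0.63  0.338 0.019]]
tape [[ 0.638 -0.351  0.019]]
```

View pics/z0.png

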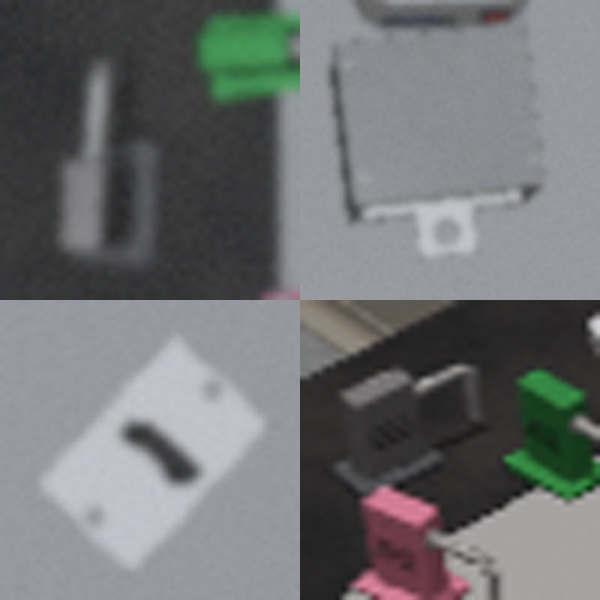

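The hook's rod end is at about (146.5,210.8) and its grip top at (143.7,234.2). The wide tray's hole is at (309.2,167.1). The cover's holes are at (397.6,203) and (374,228.2).

```bash
python3 - <<'E'
from h import *
im,m=load('t0')
g=ray(m,(143.7,234.2),.067)[0]; t=ray(m,(146.5,210.8),.054)[0]
d=t-g; yaw=np.arctan2(d[1],d[0]); print('hook',g,t,np.linalg.norm(d[:2]),yaw)
h=ray(m,(309.2,167.1),.042)[0]
f=ray(m,[(286,161.5),(330,157)],.042); w=f[0]-f[1]; print('hole',h,'wide yaw',np.arctan2(-w[0],w[1]))
r=ray(m,[(358.3,115.8),(415,112)],.09) 
c=ray(m,[(397.6,203),(374,228.2)],.005); w=c[0]-c[1]; print('cover',c.mean(0),np.linalg.norm(w),'y-axis ang',np.arctan2(w[1],w[0]))
hc=t[:2]-66.5e-3*d[:2]/np.hypot(*d[:2]); hc=(hc+g[:2])/2; print(hc)
print(goal([*hc,.20],yaw+np.pi/2))
cam=ctrl.camera_model('wrist');Rm=cv2.Rodrigues(cam['rvec'])[0];o=ctrl.get_obs();T=R.from_rotvec(o['tool_rot'])
print('cam in tool',T.inv().apply(-Rm.T@cam['tvec'].ravel()-o['tcp_pos']),T.inv().apply(Rm[2])); print(T.as_matrix().round(3))
E
```

```text
hook [0.42865316 0.35209907 0.067     ] [0.49707744 0.34761885 0.054     ] 0.0685708023702379 -0.06538363683813009
hole [ 0.61511466 -0.13891678  0.042     ] wide yaw 0.07369573206879135
cover [ 0.46420782 -0.37205124  0.005     ] 0.10710270421251356 y-axis ang -0.7962446372905563
[0.42968635 0.35203142]
(array([-0.9814, -0.5941,  0.0232]), array([-0.0029, -0.0004, -0.3315]))
cam in tool [ 0.06603351 -0.00108012 -0.16614441] [-2.58827726e-01 -1.09310811e-04  9.65923494e-01]
[[-0.947  0.32  -0.001]
 [ 0.32   0.947 -0.002]
 [-0.    -0.002 -1.   ]]
```

>>> jog_arm --rotation '[[0,0,-0.08],[0,0,-0.2],[0,0,-0.33],[0,0,-0.3315],[0,0,-0.3315],[0,0,-0.3315],[0,0,-0.3315],[0,0,-0.3315],[0,0,-0.3315],[0,0,-0.3315],[0,0,-0.3315],[0,0,-0.3315]]' --delta_pos '[[-0.05,-0.03,0],[-0.15,-0.09,0],[-0.25,-0.15,0],[-0.35,-0.21,0],[-0.45,-0.27,0],[-0.55,-0.33,0],[-0.65,-0.39,0],[-0.75,-0.45,0],[-0.84,-0.51,0],[-0.92,-0.56,0],[-0.9814,-0.594,0.02],[-0.9814,-0.594,0.02]]' --jaw '[1,1,1,1,1,1,1,1,1,1,1,1]'

```text
time_s: 1.1
tcp_pos: [0.434, 0.3462, 0.2004]
tool_rot: [0.119, 3.138, -0.009]
contact_force: [-0.4, -1.3, -0.1]
opening: 1.002
finger_force: 0.0
```

```bash
python3 - <<'E'
from h import *
o=ctrl.get_obs();print(o['tcp_pos'],R.from_rotvec(o['tool_rot']).as_matrix().round(3))
im,m=snap('wrist','w1')
E
```

```text
[0.43395869 0.34619371 0.20041715] [[-0.997  0.075  0.001]
 [ 0.075  0.997 -0.006]
 [-0.001 -0.005 -1.   ]]
```

View pics/w1.png

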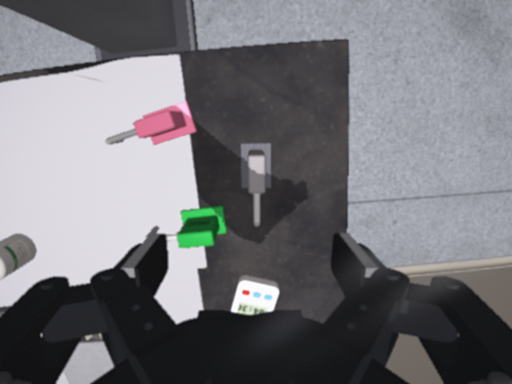

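The wrist view shows the grey hook's grip top from about (248,151) to (266,192), and its rod ending near (257,225).

```bash
python3 - <<'E'
from h import *
im,m=load('w1')
g=im[120:240,225:300].astype(int).sum(2)/3; 
mask=((g>120)).astype(np.uint8); n,l,s,c=cv2.connectedComponentsWithStats(mask)
i=1+np.argmax(s[1:,4]); ys,xs=np.where(l==i); print(s[i])
for y in range(ys.min(),ys.max()+1,6): print(y+120, xs[ys==y].min()+225, xs[ys==y].max()+225)
top=ys+120<192
gt=(xs[top].mean()+225,ys[top].mean()+120); re=(xs[ys+120>215].mean()+225, ys.max()+120+.5)
G=ray(m,gt,.067)[0];E=ray(m,re,.052)[0];d=E-G;print(gt,re,G,E,np.hypot(*d[:2]),np.arctan2(d[1],d[0]))
yaw=np.arctan2(d[1],d[0]); p=E[:2]-.0705*d[:2]/np.hypot(*d[:2]);print(p); p=(p+G[:2])/2
print(goal([*p,.042],yaw+np.pi/2))
E
```

```text
[ 16  24  29  47 836]
144 242 269
150 242 269
156 242 269
162 248 269
168 249 269
174 251 264
180 251 262
186 251 262
(np.float64(256.88038277511964), np.float64(163.6315789473684)) (np.float64(nan), np.float64(190.5)) [0.41616316 0.3541264  0.067     ] [nan nan nan] nan nan
[nan nan]<stdin>:8: RuntimeWarning: Mean of empty slice.
  ret = ret.dtype.type(ret / rcount)
  r = _umath_linalg.det(a, signature=signature)
Traceback (most recent call last):
  File "h.py", line 24, in goal
    r=(Rc.inv()*R.from_matrix(np.c_[x,y,z])).as_rotvec()/(np.pi/4)
                ~~~~~~~~~~~~~^^^^^^^^^^^^^^
  File "scipy/spatial/transform/_rotation.pyx", line 1159, in scipy.spatial.transform._rotation.Rotation.from_matrix
numpy.linalg.LinAlgError: SVD did not converge
```

```bash
python3 - <<'E'
from h import *
im,m=load('w1'); cv2.imwrite('pics/z1.png',cv2.resize(im[140:235,225:305],(480,570),interpolation=cv2.INTER_CUBIC))
E
```

```text
(no output)
```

View pics/z1.png

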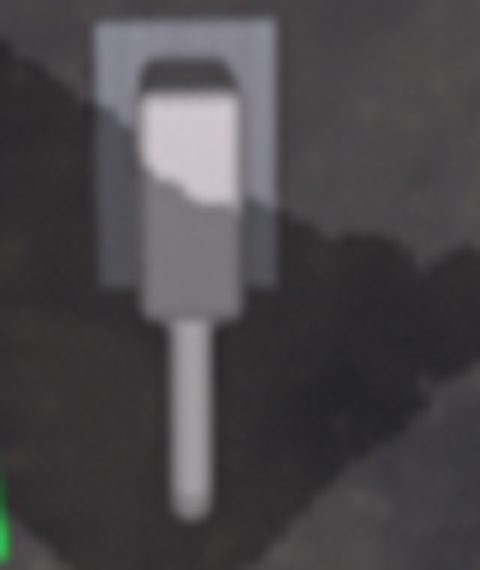

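The grip's top face is centred at pixel (256.7,174.3). The rod ends at (257,226.8) and the foot is centred at (256,165.7).

```bash
python3 - <<'E'
from h import *
im,m=load('w1')
G=ray(m,(256.7,174.3),.067)[0];E=ray(m,(257.0,226.3),.050)[0];F=ray(m,(256,165.7),.008)[0]
e=ray(m,[(256.7,155.3),(257,193.3)],.067);d=E-G;yaw=np.arctan2(d[1],d[0]);print(G,E,F,e,np.hypot(*d[:2]),yaw)
p=[.5*(G[0]+E[0]-.0705),.5*(G[1]+F[1])];print(p,goal([*p,.042],yaw+np.pi/2))
E
```

```text
[0.42806686 0.35311553 0.067     ] [0.4967832  0.34916714 0.05      ] [0.42838517 0.35336116 0.008     ] [[0.40699674 0.35455406 0.067     ]
 [0.44991247 0.35196898 0.067     ]] 0.06882968515442804 -0.05739623913999511
[np.float64(0.427175033194078), np.float64(0.3532383453826773)] (array([0.0157, 0.0136, 0.529 ]), array([-0.0038, -0.0006, -0.0183]))
```

>>> jog_arm --rotation '[[0,0,0],[0,0,0],[0,0,0],[0,0,0]]' --delta_pos '[[0,0,0.1],[0,0,0.2],[0,0,0.2],[0,0,0.2]]' --jaw '[1,1,1,1]'

```text
time_s: 1.48
tcp_pos: [0.4279, 0.3532, 0.1405]
tool_rot: [-0.099, -3.136, 0.003]
contact_force: [0.8, 0.6, 0.7]
opening: 0.999
finger_force: 0.0
```

```bash
python3 - <<'E'
from h import *
print(ctrl.get_obs()['tcp_pos'],goal([.4277,.3532,.040],-.0574+np.pi/2))
E
```

```text
[0.4279378  0.3532105  0.14051541] (array([-0.0004,  0.0007,  0.3351]), array([-0.0028, -0.0046, -0.0074]))
```

>>> jog_arm --rotation '[[0,0,-0.007],[0,0,-0.007],[0,0,-0.007],[0,0,-0.007],[0,0,-0.007],[0,0,-0.007],[0,0,-0.007],[0,0,-0.007],[0,0,-0.007],[0,0,-0.007],[0,0,-0.007],[0,0,-0.007]]' --delta_pos '[[0,0,0.08],[0,0,0.17],[0,0,0.25],[0,0,0.31],[0,0,0.335],[0,0,0.335],[0,0,0.335],[0,0,0.335],[0,0,0.335],[0,0,0.335],[0,0,0.335],[0,0,0.335]]' --jaw '[0.6,0.5,0.5,0.5,0.4,0.3,0.2,0.1,0,0,0,0]'

```text
time_s: 2.48
tcp_pos: [0.4305, 0.3533, 0.0423]
tool_rot: [0.094, 3.139, 0.002]
contact_force: [-0.9, -0.7, 3.9]
opening: 0.184
finger_force: 60.5
```

>>> jog_arm --rotation '[[0,0,0],[0,0,0],[0,0,0]]' --delta_pos '[[0,0,0],[0,0,0],[0,0,0]]' --jaw '[0,0,0]'

```text
time_s: 2.73
tcp_pos: [0.4305, 0.3533, 0.0422]
tool_rot: [0.094, 3.139, 0.002]
contact_force: [-1.5, -1.6, 5.6]
opening: 0.183
finger_force: 61.4
```

```bash
python3 - <<'E'
from h import *
print(goal([.4305,.3533,.20]),goal([.48,-.06,.20],.074+np.pi/2))
E
```

```text
[-0.0007  0.0007 -0.5259] (array([-0.2479, -1.3646, -0.5275]), array([ 0.0017,  0.0018, -0.1705]))
```

>>> jog_arm --rotation '[[0,0,0],[0,0,0],[0,0,0],[0,0,0],[0,0,0],[0,0,-0.03],[0,0,-0.06],[0,0,-0.1],[0,0,-0.14],[0,0,-0.17],[0,0,-0.17],[0,0,-0.17]]' --delta_pos '[[0,0,-0.05],[0,0,-0.15],[0,0,-0.25],[0,0,-0.37],[-0.01,-0.06,-0.47],[-0.03,-0.16,-0.52],[-0.05,-0.28,-0.5275],[-0.07,-0.4,-0.5275],[-0.095,-0.53,-0.5275],[-0.12,-0.66,-0.5275],[-0.145,-0.79,-0.5275],[-0.17,-0.92,-0.5275]]' --jaw '[0,0,0,0,0,0,0,0,0,0,0,0]'

```text
time_s: 3.73
tcp_pos: [0.4634, 0.072, 0.1987]
tool_rot: [0.116, -3.138, 0.001]
contact_force: [1.1, -0.1, -2.9]
opening: 0.182
finger_force: 58.8
```

>>> jog_arm --rotation '[[0,0,0],[0,0,0],[0,0,0],[0,0,0],[0,0,0],[0,0,0],[0,0,0],[0,0,0]]' --delta_pos '[[-0.04,-0.11,0],[-0.06,-0.22,0],[-0.09,-0.32,0],[-0.12,-0.4,0],[-0.13,-0.42,0],[-0.13,-0.42,0],[-0.13,-0.42,0],[-0.13,-0.42,0]]' --jaw '[0,0,0,0,0,0,0,0]'

```text
time_s: 4.4
tcp_pos: [0.5115, -0.0466, 0.1988]
tool_rot: [0.12, -3.137, -0.002]
contact_force: [-0.3, -0.4, -3.5]
opening: 0.182
finger_force: 58.9
```

```bash
python3 - <<'E'
from h import *
o=ctrl.get_obs();print(o['tcp_pos'],R.from_rotvec(o['tool_rot']).as_matrix().round(3))
im,m=snap('wrist','w2'); t,mt=snap('top','t2')
A=cv2.resize(t[130:230,230:330],(384,384),interpolation=cv2.INTER_CUBIC)
v=np.hstack([im[:, :],A])[:,:800]
cv2.imwrite('pics/z2.png',cv2.resize(np.hstack([cv2.cvtColor(im,cv2.COLOR_RGB2BGR),cv2.cvtColor(A,cv2.COLOR_RGB2BGR)]),(800,342)))
E
```

```text
[ 0.51146171 -0.04655751  0.1987982 ] [[-0.997 -0.076 -0.002]
 [-0.076  0.997  0.001]
 [ 0.002  0.002 -1.   ]]
```

View pics/z2.png

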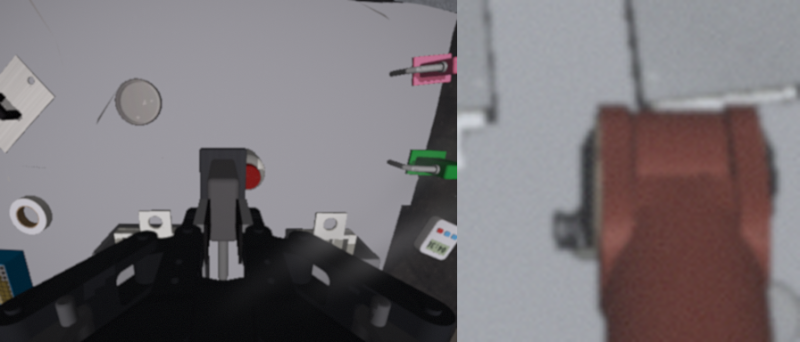

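The wrist view shows the wide tray's tongue with its hole at about (174,248) in original pixels, and the held hook's rod end near (250,311). I'll zoom in.

```bash
python3 - <<'E'
from h import *
im,m=load('w2'); cv2.imwrite('pics/z3.png',cv2.resize(im[225:325,120:280],(800,500),interpolation=cv2.INTER_CUBIC))
E
```

```text
(no output)
```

View pics/z3.png

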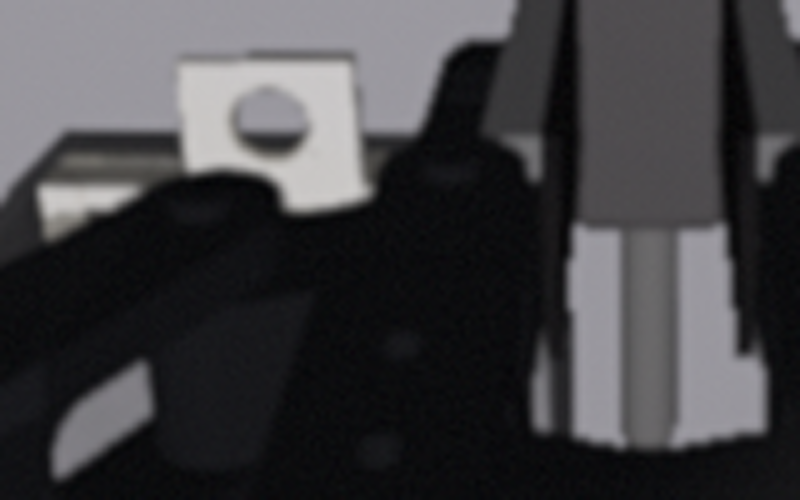

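```bash
python3 - <<'E'
from h import *
im,m=load('w2'); f=lambda x,y:(120+x/5-.4,225+y/5-.4)
h=ray(m,f(271,122),.042)[0]
P=ray(m,[f(178,63),f(354,63),f(192,165),f(370,180)],.042)
for a,b in((0,1),(0,2),(1,3)): 
    d=P[b]-P[a]; print(np.linalg.norm(d),np.arctan2(d[1],d[0]))
print('hole',h,'corners',P.round(4), 'mid front',P[:2].mean(0))
o=ctrl.get_obs();T=R.from_rotvec(o['tool_rot']);z=o['tcp_pos'][2]-.0422
g=ray(m,f(650,225),z+.067)[0]; print('grip front edge in tool',T.inv().apply(g-o['tcp_pos']))
r=ray(m,f(650,430),z+.054)[0]; print('rod pt',T.inv().apply(r-o['tcp_pos']))
print(o['tcp_pos'])
E
```

```text
0.04556240794115555 1.6533346479147693
0.02912414009720589 0.10799976640240229
0.0334349350629661 0.14280444019790123
hole [ 0.61484983 -0.13747034  0.042     ] corners [[ 0.6002 -0.1615  0.042 ]
 [ 0.5964 -0.1161  0.042 ]
 [ 0.6291 -0.1584  0.042 ]
 [ 0.6295 -0.1114  0.042 ]] mid front [ 0.59829023 -0.13883728  0.042     ]
grip front edge in tool [-0.01737452 -0.00055883 -0.02481753]
rod pt [-0.05601421 -0.00052444 -0.01185514]
[ 0.5118087  -0.04660666  0.19916896]
```

```bash
python3 - <<'E'
from h import *
print(goal([.5522,-.1428,.199],.085+np.pi/2))
E
```

```text
(array([-1.096e-01, -3.300e-01,  1.000e-04]), array([ 0.0013, -0.0012, -0.0105]))
```

>>> jog_arm --rotation '[[0,0,-0.01],[0,0,-0.01],[0,0,-0.01],[0,0,-0.01],[0,0,-0.01],[0,0,-0.01],[0,0,-0.01],[0,0,-0.01],[0,0,-0.01],[0,0,-0.01],[0,0,-0.01],[0,0,-0.01]]' --delta_pos '[[-0.03,-0.08,0],[-0.06,-0.18,0],[-0.09,-0.27,0],[-0.11,-0.33,0],[-0.11,-0.33,0],[-0.11,-0.33,0.06],[-0.11,-0.33,0.15],[-0.11,-0.33,0.25],[-0.11,-0.33,0.32],[-0.11,-0.33,0.35],[-0.11,-0.33,0.35],[-0.11,-0.33,0.35]]' --jaw '[0,0,0,0,0,0,0,0,0,0,0,0]'

```text
time_s: 5.5
tcp_pos: [0.5532, -0.1441, 0.0949]
tool_rot: [-0.13, 3.138, 0.0]
contact_force: [-0.0, -0.5, -3.3]
opening: 0.177
finger_force: 59.0
```

>>> jog_arm --rotation '[[0,0,0],[0,0,0]]' --delta_pos '[[0,0,0],[0,0,0]]' --jaw '[0,0]'

```text
time_s: 5.67
tcp_pos: [0.5541, -0.1451, 0.0962]
tool_rot: [-0.128, 3.135, -0.002]
contact_force: [0.2, 0.6, -2.9]
opening: 0.183
finger_force: 59.1
```

```bash
python3 - <<'E'
from h import *
o=ctrl.get_obs();print(o['tcp_pos'],R.from_rotvec(o['tool_rot']).as_matrix().round(3))
s,ms=snap('scene','s3'); w,mw=snap('wrist','w3')
T=R.from_rotvec(o['tool_rot']); tip=o['tcp_pos']+T.apply([-.063,-.0005,.0342]); print(tip)
print('expected px tip',proj(ms,[tip,[.615,-.138,.042]]),proj(mw,[[.615,-.138,.042]]))
u,v=proj(ms,tip)[0].astype(int); a=cv2.resize(s[v-40:v+30,u-45:u+45],(720,560),interpolation=cv2.INTER_CUBIC)
cv2.imwrite('pics/z4.png',a[:,:,::-1]); print(u-45,v-40)
E
```

```text
[ 0.55413901 -0.14506787  0.0962017 ] [[-0.997 -0.082  0.004]
 [-0.082  0.997 -0.001]
 [-0.004 -0.001 -1.   ]]
[ 0.61709898 -0.1404536   0.0622364 ]
expected px tip [[296.77988841 201.37937135]
 [295.52119112 205.98002037]] [[252.53926076 265.90913471]]
251 161
```

View pics/z4.png

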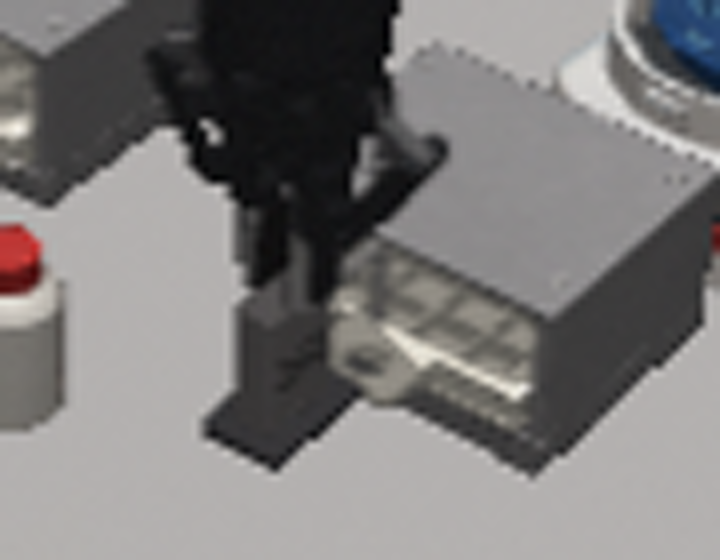

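The crop shows the tongue hole at about scene pixel (297.2,205.8), with the hook's grip left of it. The prong isn't clear, so I'll compare this picture with the first scene picture.

```bash
python3 - <<'E'
from h import *
s,ms=load('s3');s0,_=load('s0');w,mw=load('w3')
print('hole scene ray',ray(ms,(297.2-.44,205.75-.44),.042))
f=lambda i,u,v,W,H:cv2.resize(i[v:v+H,u:u+W],(400,300),interpolation=cv2.INTER_CUBIC)
cv2.imwrite('pics/z5.png',np.vstack([np.hstack([f(s0,280,185,40,30),f(s,280,185,40,30)]),np.hstack([f(cv2.convertScaleAbs(cv2.absdiff(s,s0),alpha=2),280,185,40,30),f(cv2.convertScaleAbs(w,alpha=2),200,240,100,75)])]))
E
```

```text
hole scene ray [[ 0.6205695  -0.13868476  0.042     ]]
```

View pics/z5.png

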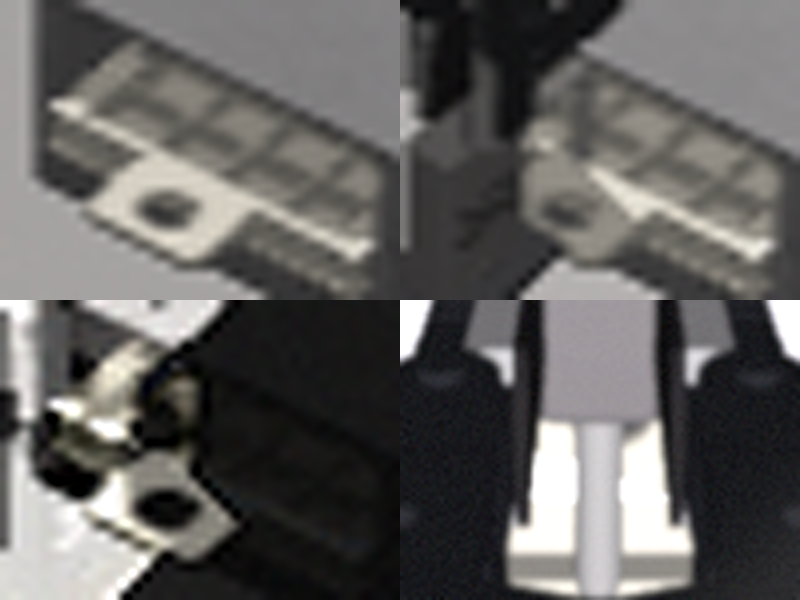

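The lower-right wrist crop shows the rod centred over the tongue to within about 1 mm. The scene view shows the prong above the hole. I'll lower it with a small correction.

>>> jog_arm --rotation '[[0,0,0],[0,0,0],[0,0,0],[0,0,0],[0,0,0]]' --delta_pos '[[0.003,0.003,0],[0.003,0.003,0.03],[0.003,0.003,0.06],[0.003,0.003,0.07],[0.003,0.003,0.07]]' --jaw '[0,0,0,0,0]'

```text
time_s: 6.18
tcp_pos: [0.5503, -0.1438, 0.0716]
tool_rot: [0.128, -3.135, -0.002]
contact_force: [-0.0, 0.5, -2.9]
opening: 0.181
finger_force: 59.0
```

>>> jog_arm --rotation '[[0,0,0],[0,0,0],[0,0,0]]' --delta_pos '[[0,0,0.02],[0,0,0.033],[0,0,0.033]]' --jaw '[0,0,0]'

```text
time_s: 6.43
tcp_pos: [0.551, -0.1439, 0.0624]
tool_rot: [0.128, -3.137, -0.001]
contact_force: [-0.1, 0.5, -2.9]
opening: 0.18
finger_force: 59.0
```

>>> jog_arm --rotation '[[0,0,0],[0,0,0],[0,0,0],[0,0,0],[0,0,0],[0,0,0],[0,0,0],[0,0,0],[0,0,0],[0,0,0],[0,0,0],[0,0,0]]' --delta_pos '[[0.015,0,0],[0.035,0,0],[0.055,0,0],[0.075,0,0],[0.1,0,0],[0.125,0,0],[0.15,0,0],[0.175,0,0],[0.2,0,0],[0.22,0,0],[0.24,0,0],[0.25,0,0]]' --jaw '[0,0,0,0,0,0,0,0,0,0,0,0]'

```text
time_s: 7.43
tcp_pos: [0.4756, -0.1504, 0.0635]
tool_rot: [0.127, -3.138, 0.0]
contact_force: [2.1, 0.7, -3.4]
opening: 0.182
finger_force: 59.0
```

```bash
python3 - <<'E'
from h import *
o=ctrl.get_obs();print(o['tcp_pos'],o['contact_force'])
s,ms=snap('scene','s4');t,mt=snap('top','t4')
a=cv2.resize(s[160:260,230:360],(520,400),interpolation=cv2.INTER_CUBIC);b=cv2.resize(t[120:220,250:320],(280,400),interpolation=cv2.INTER_CUBIC)
cv2.imwrite('pics/z6.png',np.hstack([a,b])[:,:,::-1])
E
```

```text
[ 0.47564369 -0.15041505  0.06350392] [ 2.1046752   0.74137464 -3.37229945]
```

View pics/z6.png

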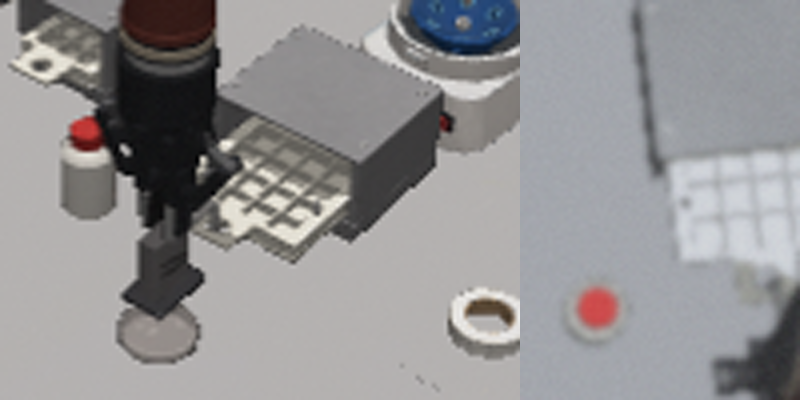

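The tray is following the hook, and the hook's foot is riding above the dish. I'll keep pulling to the stop.

>>> jog_arm --rotation '[[0,0,0],[0,0,0],[0,0,0],[0,0,0],[0,0,0],[0,0,0]]' --delta_pos '[[0.015,0,0],[0.03,0,0],[0.045,0,0],[0.06,0,0],[0.07,0,0],[0.07,0,0]]' --jaw '[0,0,0,0,0,0]'

```text
time_s: 8.03
tcp_pos: [0.4545, -0.152, 0.0634]
tool_rot: [0.127, -3.137, -0.0]
contact_force: [1.0, 0.3, -2.7]
opening: 0.18
finger_force: 59.3
```

>>> jog_arm --rotation '[[0,0,0],[0,0,0],[0,0,0],[0,0,0]]' --delta_pos '[[0.008,0,0],[0.016,0,0],[0.024,0,0],[0.03,0,0]]' --jaw '[0,0,0,0]'

```text
time_s: 8.37
tcp_pos: [0.4468, -0.1527, 0.0635]
tool_rot: [0.128, -3.139, 0.0]
contact_force: [2.0, 0.1, -4.9]
opening: 0.183
finger_force: 59.1
```

>>> jog_arm --rotation '[[0,0,0],[0,0,0],[0,0,0]]' --delta_pos '[[0.008,0,0],[0.016,0,0],[0.016,0,0]]' --jaw '[0,0,0]'

```text
time_s: 8.62
tcp_pos: [0.442, -0.1531, 0.0635]
tool_rot: [-0.128, 3.139, -0.0]
contact_force: [2.5, 0.6, -4.0]
opening: 0.176
finger_force: 58.8
```

```bash
python3 - <<'E'
from h import *
o=ctrl.get_obs();print(o['tcp_pos'],o['contact_force'],ctrl.camera_model('wrist')['rvec'])
im,m=snap('wrist','w4'); t,mt=snap('top','t4b')
# tray front row: bright white area in top view near tray; project expected front edge at slide s from 85..105 (housing front from hole: hole-18mm)
h=np.array([.615,-.138]);u=np.array([np.cos(.083),np.sin(.083)]);n=np.array([-u[1],u[0]])
b=im.astype(int).min(2)
for k in range(0,121,4):
    p=h+u*(.018+.02-k*1e-3); print(k, [int(t[int(round(q[1])),int(round(q[0]))].min()) for q in proj(mt,[[*(p+n*y),.042] for y in(-.05,-.04,.04,.05,)])])
E
```

```text
[ 0.44202674 -0.15308421  0.06352607] [ 2.49132278  0.63356779 -3.95241678] [-1.99906724 -2.17027517 -0.28589888]
0 [146, 146, 153, 149]
4 [136, 131, 138, 144]
8 [136, 148, 153, 152]
12 [154, 180, 183, 175]
16 [168, 198, 203, 193]
20 [168, 207, 204, 201]
24 [172, 204, 204, 202]
28 [176, 201, 201, 202]
32 [176, 183, 189, 194]
36 [164, 187, 189, 187]
40 [169, 198, 200, 191]
44 [169, 205, 206, 203]
48 [173, 206, 205, 203]
52 [171, 205, 206, 205]
56 [171, 197, 196, 199]
60 [162, 190, 186, 191]
64 [165, 194, 192, 186]
68 [157, 204, 202, 192]
72 [150, 206, 203, 186]
76 [154, 204, 204, 184]
80 [163, 206, 206, 199]
84 [167, 196, 189, 196]
88 [168, 189, 184, 189]
92 [170, 194, 193, 196]
96 [172, 203, 206, 200]
100 [171, 206, 206, 202]
104 [169, 204, 204, 202]
108 [171, 206, 202, 202]
112 [176, 205, 196, 201]
116 [178, 198, 190, 179]
120 [164, 165, 165, 171]
```

>>> jog_arm --rotation '[[0,0,0],[0,0,0],[0,0,0]]' --delta_pos '[[0.008,0,0],[0.016,0,0],[0.016,0,0]]' --jaw '[0,0,0]'

```text
time_s: 8.97
tcp_pos: [0.4396, -0.1534, 0.0638]
tool_rot: [-0.129, 3.134, -0.001]
contact_force: [5.5, 1.6, -5.2]
opening: 0.178
finger_force: 58.7
```

>>> jog_arm --rotation '[[0,0,0],[0,0,0],[0,0,0]]' --delta_pos '[[0.005,0,0],[0.01,0,0],[0.01,0,0]]' --jaw '[0,0,0]'

```text
time_s: 9.22
tcp_pos: [0.4376, -0.1536, 0.064]
tool_rot: [-0.129, 3.133, -0.002]
contact_force: [6.1, 0.7, -5.5]
opening: 0.175
finger_force: 58.6
```

>>> jog_arm --rotation '[[0,0,0],[0,0,0],[0,0,0],[0,0,0]]' --delta_pos '[[0.008,0,0],[0.016,0,0],[0.016,0,0],[0.016,0,0]]' --jaw '[0,0,0,0]'

```text
time_s: 9.55
tcp_pos: [0.4273, -0.154, 0.0632]
tool_rot: [0.127, -3.135, -0.001]
contact_force: [-0.1, -0.8, -1.0]
opening: 0.147
finger_force: 58.6
```

```bash
python3 - <<'E'
from h import *
o=ctrl.get_obs();print(o['tcp_pos'],o['contact_force'])
t,mt=snap('top','t5'); t4,_=load('t4b'); t4=t4[:,:,::-1]
h=np.array([.615,-.138]);u=np.array([np.cos(.083),np.sin(.083)]);n=np.array([-u[1],u[0]])
def prof(im,ys,ks):
    out=[]
    for k in ks:
        P=proj(mt,[[*(h+u*(.038-k*1e-3)+n*y),.042] for y in ys]).astype(np.float32)
        out.append(cv2.remap(im.min(2).astype(np.float32),P[:,0:1],P[:,1:2],1).mean())
    return np.array(out)
ks=np.arange(105,135)
for im in(t4,t): print(prof(im,np.r_[-.045:-.028:.002,.03:.045:.002],ks).round().astype(int))
print('lateral', [(y,int(prof(t,[y],np.arange(35,110)).mean())) for y in range(0)],[int(prof(t,[y*1e-3],np.arange(40,110)).mean()) for y in range(-76,77,4)])
E
```

```text
[ 0.42731942 -0.15404367  0.06320912] [-0.13591299 -0.7888921  -0.97441558]
[200 200 200 200 200 199 199 198 197 195 193 189 185 180 175 171 167 164
 162 162 161 161 161 162 162 161 161 161 161 161]
[200 200 200 199 199 198 198 197 196 194 193 189 185 180 175 170 166 164
 162 161 161 161 161 161 161 161 161 160 160 161]
lateral [] [160, 160, 161, 172, 190, 191, 171, 174, 194, 200, 201, 200, 195, 182, 186, 198, 200, 201, 199, 189, 182, 192, 198, 200, 200, 195, 183, 188, 197, 199, 199, 196, 191, 195, 195, 173, 157, 159, 160]
```

The tray hasn't moved between the last two top views, so it was already at its stop. The gripper opening dropped and the force fell, so the hook may have slipped in the grip. I'll check the wrist camera numerically.

```bash
python3 - <<'E'
from h import *
w4,_=load('w4'); w,m=snap('wrist','w5'); w=w[:,:,::-1]
for im in (load('w3')[0],w4,w):
    g=im.min(2)[130:330:6,190:320:3]
    print('\n'.join(''.join(' .:-=+*#%@'[min(9,v//22)] for v in r) for r in g)); print('----')
E
```

```text
*********************************#**********
************#****#*******##*****************
*************#**********#***#***************
**#*****#*****************#*#***************
*******#***#*********##*********************
******#***********#*#*#******#***#**********
************----------------=#**************
***#******#=:::::::::::::::::***#****#****#*
****#**#**#=:::::::::::::::::#**#****#****#*
**#*****###-::::.........::::#*********#**#*
#********##-:::..........::::#********#****#
*****##**##*:::...........:::#********#*****
****##****#*::::-------:-::::##**#**********
************:::-----------::=#**#***********
***#**#*#***:::-----------::=##***********#*
**********#*:::-----------::=#************#*
**********#=::..--------- :::************#**
******#*+++::: .--------- .::-+++***********
*****#-   :::: .---------  :::.   **********
******   .:::. .---------  ::::   :*********
*****.   ::::  .---------  .:::.   -#*******
***.       .=. .---------  --        -******
#*           . .---------             -#****
             . :---------                   
             . +++-=
[... 2804 characters left out ...]
  :::.   +**********
***-==-   .:::. :-------  ::::   .**********
****+-    ::::  :-------  .:::.   -*********
****.       .=. :-------  --        -*******
***.          . :-------. .          -*****+
                --------..               ..:
              ..**====+*+                   
               .**====**+                  .
               -**====***.                ..
    .         .-**====***..        .     ...
             .++++-====+++=             ....
             =%%%#-===+++++            .....
             =%%%*====**++=            .... 
                                    ...     
                                            
                                            
----
```

```bash
python3 - <<'E'
from h import *
for fn in('w4','w5'):
    im,m=load(fn); g=cv2.GaussianBlur(im.min(2).astype(np.float32),(3,3),0)
    print(fn,m['fx'])
    for r in range(168,332,6):
        d=np.diff(g[r,205:300]); i=[j+205 for j in range(1,len(d)-1) if abs(d[j])>7 and abs(d[j])>=abs(d[j-1]) and abs(d[j])>abs(d[j+1])]
        print(r,[(j,int(d[j-205])) for j in i])
    print('col250',[ (r,int(g[r,250])) for r in range(160,325,3)])
E
```

```text
w4 274.5827636492191
168 [(214, -9), (218, -11), (226, -8), (228, 7), (236, 13), (239, 9)]
174 [(210, 10), (222, -24), (229, -12), (275, 33)]
180 [(222, -30), (226, 9), (229, -8), (275, 33)]
186 [(223, -27), (275, 34)]
192 [(222, -27), (275, 34)]
198 [(223, -28), (275, 35)]
204 [(223, -27), (275, 35)]
210 [(223, -30), (274, 33)]
216 [(223, -29), (274, 33)]
222 [(223, -27), (235, 7), (263, -7), (274, 30)]
228 [(222, -24), (231, -16), (235, 21), (263, -23), (266, 15), (276, 31)]
234 [(211, -19), (219, 12), (230, -15), (235, 21), (263, -22), (267, 15), (279, -7), (288, 25)]
240 [(207, -42), (218, 13), (229, -15), (235, 21), (263, -22), (269, 14), (280, -12), (291, 40)]
246 [(216, 13), (228, -16), (235, 21), (263, -21), (269, 14), (281, -13), (293, 40)]
252 [(216, 8), (219, 11), (227, -24), (235, 21), (263, -21), (270, 22), (278, -10), (282, -9), (295, 37)]
258 [(224, 31), (228, -27), (235, 21), (263, -21), (270, 26), (274, -29)]
264 [(235, 21), (263, -21)]
270 [(234, 28), (237, -8), (261, 7), (264, -28)]
276 [(233, 40), (243, -19), (255, 17), (264, -38)]
282 [(233, 35), (242, -13), (255
[... 2365 characters left out ...]
(243, -20), (255, 18), (261, -17), (269, -10)]
318 []
324 []
330 []
col250 [(160, 147), (163, 147), (166, 147), (169, 147), (172, 147), (175, 147), (178, 148), (181, 114), (184, 47), (187, 50), (190, 49), (193, 38), (196, 34), (199, 48), (202, 69), (205, 77), (208, 77), (211, 77), (214, 76), (217, 77), (220, 77), (223, 77), (226, 77), (229, 76), (232, 76), (235, 76), (238, 76), (241, 76), (244, 76), (247, 76), (250, 76), (253, 76), (256, 75), (259, 75), (262, 75), (265, 76), (268, 75), (271, 72), (274, 98), (277, 103), (280, 103), (283, 103), (286, 102), (289, 102), (292, 102), (295, 102), (298, 102), (301, 101), (304, 101), (307, 101), (310, 101), (313, 90), (316, 17), (319, 10), (322, 10)]
```

The hook pitched nose-up by about 0.15 rad between the pads when the tray hit its stop. I'll relax it forward a little, then lift out slowly while watching the force.

>>> jog_arm --rotation '[[0,0,0],[0,0,0],[0,0,0],[0,0,0]]' --delta_pos '[[-0.01,0,0],[-0.016,0,-0.01],[-0.016,0,-0.03],[-0.016,0,-0.04]]' --jaw '[0,0,0,0]'

```text
time_s: 9.98
tcp_pos: [0.4349, -0.1537, 0.0761]
tool_rot: [-0.128, 3.139, -0.0]
contact_force: [-0.9, -0.1, -4.1]
opening: 0.146
finger_force: 88.0
```

>>> jog_arm --rotation '[[0,0,0],[0,0,0],[0,0,0],[0,0,0],[0,0,0]]' --delta_pos '[[0,0,-0.02],[0,0,-0.05],[0,0,-0.08],[0,0,-0.11],[0,0,-0.13]]' --jaw '[0,0,0,0,0]'

```text
time_s: 10.4
tcp_pos: [0.435, -0.1539, 0.116]
tool_rot: [-0.128, 3.137, -0.001]
contact_force: [0.4, -0.4, -3.6]
opening: 0.149
finger_force: 92.0
```

```bash
python3 - <<'E'
from h import *
o=ctrl.get_obs();print(o['tcp_pos'],o['contact_force'],o['opening'])
w,m=snap('wrist','w6'); g=cv2.GaussianBlur(w.min(2).astype(np.float32),(3,3),0)
print([ (r,int(g[r,250])) for r in range(160,325,3)])
for r in(192,210,216,240,258,282): 
    d=np.diff(g[r,205:300]); print(r,[(j+205,int(d[j])) for j in range(1,len(d)-1) if abs(d[j])>6 and abs(d[j])>=abs(d[j-1]) and abs(d[j])>abs(d[j+1])])
t,mt=snap('top','t6')
h=np.array([.615,-.138]);u=np.array([np.cos(.083),np.sin(.083)]);n=np.array([-u[1],u[0]])
out=[]
for k in range(105,135):
    P=proj(mt,[[*(h+u*(.038-k*1e-3)+n*y),.042] for y in np.r_[-.045:-.028:.002,.03:.045:.002]]).astype(np.float32)
    out.append(int(cv2.remap(t.min(2).astype(np.float32),P[:,0:1],P[:,1:2],1).mean()))
print(out)
E
```

```text
[ 0.43500167 -0.1538728   0.11601045] [ 0.42142054 -0.35177887 -3.64102909] 0.1489127807165429
[(160, 150), (163, 150), (166, 115), (169, 44), (172, 50), (175, 49), (178, 47), (181, 38), (184, 38), (187, 38), (190, 38), (193, 39), (196, 39), (199, 44), (202, 63), (205, 74), (208, 76), (211, 76), (214, 76), (217, 75), (220, 75), (223, 75), (226, 75), (229, 75), (232, 75), (235, 75), (238, 75), (241, 74), (244, 74), (247, 74), (250, 74), (253, 74), (256, 74), (259, 74), (262, 73), (265, 73), (268, 71), (271, 90), (274, 101), (277, 101), (280, 101), (283, 101), (286, 101), (289, 101), (292, 101), (295, 100), (298, 100), (301, 100), (304, 100), (307, 100), (310, 100), (313, 88), (316, 17), (319, 10), (322, 13)]
192 [(222, -28), (275, 35)]
210 [(211, 9), (223, -26), (232, 6), (266, -7), (274, 33)]
216 [(207, -15), (218, 6), (223, -27), (233, 7), (266, -6), (274, 34)]
240 [(209, -41), (221, 13), (232, -16), (237, 21), (261, -22), (266, 14), (277, -13), (288, 40)]
258 [(227, 31), (231, -27), (237, 21), (261, -20), (267, 26), (271, -30)]
282 [(235, 57), (243, -37), (255, 35), (262, -51)]
[200, 200, 200, 199, 199, 198, 197, 196, 195, 194, 192, 189, 185, 180, 175, 171, 167, 164, 162, 160, 160, 160, 160, 160, 160, 160, 160, 161, 161, 161]
```

```bash
python3 - <<'E'
from h import *
print(goal([.475,.105,.17],.04+np.pi/2))
E
```

```text
(array([-0.2021,  0.8495, -0.1808]), array([-0.0016,  0.0039,  0.0528]))
```

>>> jog_arm --rotation '[[0,0,0],[0,0,0],[0,0,0],[0,0,0],[0,0,0],[0,0,0],[0,0,0],[0,0,0],[0,0,0],[0,0,0],[0,0,0],[0,0,0]]' --delta_pos '[[0,0,-0.06],[0,0,-0.14],[-0.03,0.06,-0.18],[-0.06,0.16,-0.18],[-0.1,0.28,-0.18],[-0.13,0.41,-0.18],[-0.16,0.54,-0.18],[-0.18,0.66,-0.18],[-0.2,0.76,-0.18],[-0.2,0.83,-0.18],[-0.2,0.85,-0.18],[-0.2,0.85,-0.18]]' --jaw '[0,0,0,0,0,0,0,0,0,0,0,0]'

```text
time_s: 11.5
tcp_pos: [0.4726, 0.1078, 0.168]
tool_rot: [0.136, -3.137, -0.001]
contact_force: [-0.9, 0.3, -2.9]
opening: 0.153
finger_force: 93.0
```

>>> jog_arm --rotation '[[0,0,0],[0,0,0],[0,0,0],[0,0,0],[0,0,0],[0,0,0],[0,0,0],[0,0,0]]' --delta_pos '[[0,0,0.06],[0,0,0.15],[0,0,0.25],[0,0,0.34],[0,0,0.38],[0,0,0.4],[0,0,0.4],[0,0,0.4]]' --jaw '[0,0,0,0,0,0,0,0]'

```text
time_s: 12.17
tcp_pos: [0.4742, 0.1042, 0.0489]
tool_rot: [-0.125, 3.138, -0.001]
contact_force: [0.5, 0.4, -2.7]
opening: 0.15
finger_force: 92.2
```

Next I'll lower it in small steps until it touches the bench.

>>> jog_arm --rotation '[[0,0,0],[0,0,0],[0,0,0]]' --delta_pos '[[0,0,0.01],[0,0,0.017],[0,0,0.017]]' --jaw '[0,0,0]'

```text
time_s: 12.42
tcp_pos: [0.4739, 0.1053, 0.0438]
tool_rot: [-0.128, 3.138, 0.0]
contact_force: [-0.3, 0.1, -4.2]
opening: 0.145
finger_force: 92.2
```

>>> jog_arm --rotation '[[0,0,0],[0,0,0],[0,0,0]]' --delta_pos '[[0,0,0.004],[0,0,0.008],[0,0,0.008]]' --jaw '[0,0,0]'

```text
time_s: 12.67
tcp_pos: [0.4743, 0.105, 0.0424]
tool_rot: [-0.127, 3.137, -0.001]
contact_force: [-1.7, -1.7, 7.3]
opening: 0.149
finger_force: 99.2
```

>>> jog_arm --rotation '[[0,0,0],[0,0,0],[0,0,0],[0,0,0],[0,0,0],[0,0,0],[0,0,0]]' --delta_pos '[[0,0,0],[0,0,0],[0,0,0],[0,0,0],[0,0,0],[0,0,0],[0,0,0]]' --jaw '[0.2,0.3,0.4,0.55,0.7,0.7,0.7]'

```text
time_s: 13.25
tcp_pos: [0.4735, 0.1055, 0.0408]
tool_rot: [0.128, -3.139, -0.0]
contact_force: [-0.8, 0.8, -0.5]
opening: 0.701
finger_force: 0.0
```

>>> jog_arm --rotation '[[0,0,0],[0,0,0],[0,0,0],[0,0,0],[0,0,0],[0,0,0],[0,0,0]]' --delta_pos '[[0,0,-0.04],[0,0,-0.12],[0,0,-0.22],[0,0,-0.34],[0,0,-0.45],[0,0,-0.5],[0,0,-0.5]]' --jaw '[0.7,0.7,0.7,0.7,0.7,0.7,0.7]'

```text
time_s: 13.83
tcp_pos: [0.4762, 0.1061, 0.1949]
tool_rot: [-0.127, 3.13, 0.003]
contact_force: [0.9, 0.7, 0.3]
opening: 0.702
finger_force: 0.0
```

```bash
python3 - <<'E'
from h import *
o=ctrl.get_obs();print(o['tcp_pos'],o['contact_force'],o['opening'])
w,m=snap('wrist','w7'); g=cv2.GaussianBlur(w.min(2).astype(np.float32),(3,3),0)
T=R.from_rotvec(o['tool_rot']); c=T.apply([.004,0,0])+o['tcp_pos']; x=-T.as_matrix()[:,0]; y=T.as_matrix()[:,1]
P=[[*(c+x*a+y*b)[:2],z] for a,b,z in[(0,0,.067),(22,0,.067),(-22,0,.067),(-30,0,.008),(70,0,.05),(0,10,.067),(0,-10,.067)] for a,b in[(a/1000,b/1000)]]
print('expect',proj(m,P).round(1).tolist())
a=g[130:260:4,200:310:2].astype(int)
print('\n'.join(f'{130+4*i:4d} '+''.join(' .:-=+*#%@'[min(9,v//22)] for v in r) for i,r in enumerate(a)))
E
```

```text
[0.47616095 0.1061026  0.1948738 ] [0.85261789 0.65851548 0.29829018] 0.7015930245435085
expect [[249.9, 176.7], [249.9, 196.0], [249.9, 156.6], [249.8, 143.8], [249.8, 229.8], [259.0, 176.7], [240.7, 176.7]]
 130 #######################################################
 134 #######################################################
 138 #######################################################
 142 #######################################################
 146 ################*:::::::::::::::+######################
 150 ################*:::::::::::::::=######################
 154 ################*::::.......::::+######################
 158 #################=:::-------:::-*######################
 162 #################=::---------::-*######################
 166 #################=::---------::-*######################
 170 #################=::---------::-*######################
 174 #################=::---------::-*######################
 178 #################=::---------::-*######################
 182 #################=::---------::-*######################
 186 #################=:::--------::-
[... 419 characters left out ...]
++*############################
 218 #######################+++*############################
 222 #######################+++*############################
 226 #######################+==*###########################*
 230 ####################################################*: 
 234 ####################################################+. 
 238 ####################################################+. 
 242 ####################################################+. 
 246 ####################################################+. 
 250 ###################################################*-  
 254 ##################****++++++*******################*-  
 258 #################%@@@@@@@@@@@@@@@@@################*-
```

The hook stands upright where expected, so I'll go to the cover.

```bash
python3 - <<'E'
from h import *
print(goal([.464,-.372,.21],-.796+np.pi))
E
```

```text
(array([ 0.1646, -1.5841, -0.0597]), array([-0.001 ,  0.0057, -0.8828]))
```

>>> jog_arm --rotation '[[0,0,-0.05],[0,0,-0.12],[0,0,-0.2],[0,0,-0.28],[0,0,-0.36],[0,0,-0.44],[0,0,-0.52],[0,0,-0.6],[0,0,-0.68],[0,0,-0.76]]' --delta_pos '[[0,-0.05,-0.02],[0.01,-0.13,-0.06],[0.03,-0.23,-0.06],[0.04,-0.34,-0.06],[0.05,-0.45,-0.06],[0.06,-0.56,-0.06],[0.07,-0.67,-0.06],[0.08,-0.78,-0.06],[0.09,-0.89,-0.06],[0.1,-1.0,-0.06]]' --jaw '[0.7,0.7,0.7,0.7,0.7,0.7,0.7,0.7,0.7,0.7]'

```text
time_s: 14.72
tcp_pos: [0.4666, -0.1973, 0.2071]
tool_rot: [1.049, -2.958, -0.004]
contact_force: [-0.3, -1.4, -0.3]
opening: 0.698
finger_force: 0.0
```

```bash
python3 - <<'E'
from h import *
print(goal([.464,-.372,.21],-.796+np.pi), ctrl.get_obs()['tcp_pos'])
E
```

```text
(array([ 0.3737, -0.4468, -0.0106]), array([ 0.0045, -0.0022, -0.1187])) [ 0.46660077 -0.19725308  0.2070709 ]
```

>>> jog_arm --rotation '[[0,0,-0.05],[0,0,-0.09],[0,0,-0.11],[0,0,-0.11],[0,0,-0.11],[0,0,-0.11],[0,0,-0.11],[0,0,-0.11]]' --delta_pos '[[0.07,-0.08,0],[0.14,-0.16,0],[0.22,-0.26,0],[0.29,-0.34,0],[0.35,-0.41,0],[0.37,-0.43,0],[0.37,-0.43,0],[0.37,-0.43,0]]' --jaw '[0.7,0.7,0.7,0.7,0.7,0.7,0.7,0.7]'

```text
time_s: 15.38
tcp_pos: [0.462, -0.3647, 0.2073]
tool_rot: [1.172, -2.914, -0.006]
contact_force: [0.3, 0.8, 0.6]
opening: 0.699
finger_force: 0.0
```

```bash
python3 - <<'E'
from h import *
o=ctrl.get_obs();print(o['tcp_pos'],o['contact_force'])
w,m=snap('wrist','w8'); T=R.from_rotvec(o['tool_rot']);print(T.as_matrix().round(3))
g=w.astype(int); c=np.array([.4642,-.372]); y=np.array([np.cos(-.796),np.sin(-.796)]); x=np.array([-y[1],y[0]])
print('exp holes, handle ends, corners',proj(m,[[*(c+.054*y),.005],[*(c-.054*y),.005],[*(c+.023*x),.037],[*(c-.023*x),.037]]+[[*(c+i*.04*x+j*.064*y),.005] for i in(-1,1) for j in(-1,1)]).round(0).tolist())
a=w.min(2)[70:300:5,120:390:3]
print('\n'.join(f'{70+5*i:4d} '+''.join(' .:-=+*#%@'[min(9,v//24)] for v in r) for i,r in enumerate(a)))
E
```

```text
[ 0.461992   -0.36474185  0.20726691] [0.29194237 0.76524743 0.56646801]
[[-0.721 -0.692 -0.002]
 [-0.692  0.721  0.004]
 [-0.001  0.004 -1.   ]]
exp holes, handle ends, corners [[204.0, 167.0], [283.0, 166.0], [244.0, 189.0], [243.0, 153.0], [292.0, 136.0], [195.0, 137.0], [290.0, 195.0], [198.0, 196.0]]
  70 +++++*++-**=*+**************************************************************===========-.:
  75 +**++**++*=++****************************************************************+-======-.:--
  80 *******=*++********************************************************************-====:.--:.
  85 ******++*=*******************************************************************+**+--.:-::..
  90 ******=*=********************************************************************+****---:..:.
  95 *****++=********************************************************************+******=......
 100 *****++*********************************************************************+********:....
 105 ****************************************************************************+*********=...
 110 ********************
[... 2922 characters left out ...]
      .-=-. ....:===-=++++++
 265 *****=          -=.      +************************************:     .== ......::::=+++++++
 270 =***+-                  -*************************************=     ..........::::+++++++.
 275                        .***************************************-   ............:::::....:.
 280                        +***************************************+. ........................
 285                       :********************************+--+*****=.........................
 290                       +*******************************-::*=:-+***:........................
 295                      -******************************=-:+####+--+++........................
```

```bash
python3 - <<'E'
from h import *
im,m=load('w8'); g=im.min(2).astype(np.float32)
k=(g[145:200,225:265]<60).astype(np.uint8); ys,xs=np.where(k); print('handle px',xs.min()+225,xs.max()+225,ys.min()+145,ys.max()+145,len(xs))
r=cv2.minAreaRect(np.c_[xs+225,ys+145].astype(np.float32)); print(r)
for rr in range(152,192,4): q=np.where(g[rr,225:265]<60)[0]; print(rr,q.min()+225 if len(q) else 0,q.max()+225 if len(q) else 0,end=' ')
print()
print(g[158:178:2,196:214].astype(int)); print(g[156:178:2,274:294].astype(int))
for row in(145,185): print(row,g[row,192:204].astype(int),g[row,284:298].astype(int))
for col in(215,275): print(col,g[132:144,col].astype(int),g[188:204,col].astype(int))
E
```

```text
handle px 240 248 152 187 296
((244.0, 169.5), (35.0, 8.0), 90.0)
152 241 246 156 240 247 160 240 247 164 240 247 168 240 247 172 240 247 176 240 248 180 240 248 184 241 248 188 0 0 
[[160 183 193 193 194 194 192 193 194 193 194 194 193 194 194 193 193 194]
 [160 182 194 194 194 194 194 194 193 195 194 194 193 193 194 194 193 193]
 [155 175 190 194 194 193 192 189 188 189 191 193 194 194 195 194 195 194]
 [148 161 184 195 192 182 165 150 146 143 150 164 181 185 177 172 172 171]
 [142 150 180 192 176 154 146 146 146 148 146 140 138 135 127 123 123 122]
 [144 151 179 188 167 136 137 147 149 149 148 144 132 124 124 127 126 127]
 [148 147 151 157 140 118 115 125 133 137 135 131 122 122 126 126 126 127]
 [148 143 131 125 124 124 120 116 115 118 119 119 125 124 125 124 124 124]
 [148 142 130 123 123 124 123 124 124 124 124 124 124 124 124 124 124 124]
 [148 143 132 125 125 126 126 125 125 126 125 125 126 127 126 126 127 127]]
[[132 130 124 120 119 120 120 120 120 120 120 120 120 120 120 120 121 131
  144 148]
 [122 121 123 122 122 122 123 122 122 122 122 122 122 121 121 122 123 132
  143 1
[... 533 characters left out ...]
25 123 125 123 123 122 123 123 122 123 123 122 118 124
  141 148]
 [125 125 125 125 125 125 126 125 125 125 125 124 125 124 125 123 119 123
  141 148]
 [124 124 123 123 123 124 123 123 123 122 123 123 123 122 123 121 115 119
  139 148]]
145 [148 147 147 158 181 193 194 194 194 194 193 193] [193 193 194 193 194 194 192 179 158 147 146 148 148 148]
185 [147 148 147 148 149 149 143 131 124 122 124 124] [123 122 123 122 122 123 131 144 148 149 148 149 148 148]
215 [147 148 147 148 150 164 185 194 194 194 193 194] [122 122 121 123 124 125 127 135 145 149 149 147 148 147 149 148]
275 [148 147 147 150 165 186 195 194 193 194 194 193] [123 124 124 122 123 126 136 145 148 148 149 148 148 148 148 148]
```

```bash
python3 - <<'E'
from h import *
im,m=load('w8')
H=ray(m,[(204.2,167),(284,166.2)],.005);d=H[0]-H[1];yaw=np.arctan2(d[1],d[0]);h=ray(m,(244,169.7),.037)[0]
print(H,np.linalg.norm(d),yaw,H.mean(0),h)
c=.6*H.mean(0)[:2]+.4*h[:2]; print(c,goal([*c,.10],yaw+np.pi),goal([*c,.027],yaw+np.pi))
E
```

```text
[[ 0.50152442 -0.41048282  0.005     ]
 [ 0.42572487 -0.33304232  0.005     ]] 0.1083632888272395 -0.7961061098060216 [ 0.46362465 -0.37176257  0.005     ] [ 0.46226471 -0.37259312  0.037     ]
[ 0.46308067 -0.37209479] (array([ 0.0191, -0.0223,  0.3595]), array([ 0.0041,  0.0016, -0.0097])) (array([ 0.0195, -0.0231,  0.6028]), array([ 0.0041,  0.0016, -0.0097]))
```

>>> jog_arm --rotation '[[0,0,-0.01],[0,0,-0.01],[0,0,-0.01],[0,0,-0.01],[0,0,-0.01],[0,0,-0.01],[0,0,-0.01]]' --delta_pos '[[0.01,-0.01,0.06],[0.019,-0.022,0.15],[0.019,-0.022,0.25],[0.019,-0.022,0.33],[0.019,-0.022,0.36],[0.019,-0.022,0.36],[0.019,-0.022,0.36]]' --jaw '[0.6,0.6,0.6,0.6,0.6,0.6,0.6]'

```text
time_s: 16.02
tcp_pos: [0.4641, -0.3735, 0.1017]
tool_rot: [-1.187, 2.908, -0.0]
contact_force: [0.5, -0.4, 1.0]
opening: 0.602
finger_force: 0.0
```

```bash
python3 - <<'E'
from h import *
print(goal([.4632,-.372,.023],-.796+np.pi), ctrl.get_obs()['tcp_pos'])
E
```

```text
(array([-0.0012,  0.0059,  0.2623]), array([-0.0005,  0.0008,  0.0003])) [ 0.46413983 -0.3735318   0.10167738]
```

>>> jog_arm --rotation '[[0,0,0],[0,0,0],[0,0,0],[0,0,0],[0,0,0],[0,0,0],[0,0,0],[0,0,0],[0,0,0],[0,0,0],[0,0,0],[0,0,0]]' --delta_pos '[[0,0.004,0.05],[0,0.005,0.13],[0,0.005,0.2],[0,0.005,0.24],[0,0.005,0.26],[0,0.005,0.26],[0,0.005,0.26],[0,0.005,0.26],[0,0.005,0.26],[0,0.005,0.26],[0,0.005,0.26],[0,0.005,0.26]]' --jaw '[0.5,0.5,0.5,0.5,0.5,0.4,0.3,0.2,0.1,0,0,0]'

```text
time_s: 17.02
tcp_pos: [0.4621, -0.374, 0.0233]
tool_rot: [-1.183, 2.91, -0.001]
contact_force: [-0.4, 0.6, 0.1]
opening: -0.003
finger_force: 0.0
```

>>> jog_arm --rotation '[[0,0,0],[0,0,0],[0,0,0]]' --delta_pos '[[0,0,0],[0,0,0],[0,0,0]]' --jaw '[0,0,0]'

```text
time_s: 17.27
tcp_pos: [0.462, -0.3738, 0.0229]
tool_rot: [1.184, -2.91, -0.0]
contact_force: [-0.1, 0.1, -0.3]
opening: -0.002
finger_force: 0.0
```

```bash
python3 - <<'E'
from h import *
w,m=snap('wrist','w9'); o=ctrl.get_obs(); print(proj(m,o['tcp_pos']))
a=w.min(2)[100:330:5,120:390:3]
print('\n'.join(f'{100+5*i:4d} '+''.join(' .:-=+*#%@'[min(9,v//24)] for v in r) for i,r in enumerate(a)))
t,mt=snap('top','t9'); a=t.min(2)[185:245,355:415:1]; print('\n'.join(''.join(' .:-=+*#%@'[min(9,v//24)] for v in r) for r in a[::2]))
E
```

```text
[[249.35057432 225.16778549]]
 100 ******************************************************************************************
 105 ***+**************************************************************************************
 110 ******************************************************************************************
 115 ******************************************************************************************
 120 ******************************************************************************************
 125 ******************************************************************************************
 130 ******************************************************************************************
 135 ******************************************************************************************
 140 ******************************************************************************************
 145 ******************************************************************************************
 150 ******************************************************************************************
 155 *********
[... 4475 characters left out ...]
-:..............:::::::......
********+++++++++++++++++++++=-::::..............::::::.....
**********+++++++++++++++++++=:.:::::::::::...::.:..::::::..
************++++++++++++++++=-:.::::::--=--==++=--::::::::::
*************+++++*+++++++++==-:::::::-=++*******++++++++++=
*****************+++++++++++++++=-:::-=+********************
*******************+++++++++++***+=-=++*********************
*********************++++++++++*****************************
***********************+++++++******************************
*************************+++********************************
************************************************************
************************************************************
```

The gripper closed fully with no force, so it may have missed the bar. I'll open it in place and look at where the bar is relative to the pads.

>>> jog_arm --rotation '[[0,0,0],[0,0,0],[0,0,0],[0,0,0]]' --delta_pos '[[0,0,0],[0,0,0],[0,0,0],[0,0,0]]' --jaw '[0.3,0.4,0.4,0.4]'

```text
time_s: 17.7
tcp_pos: [0.462, -0.3738, 0.023]
tool_rot: [1.184, -2.91, 0.0]
contact_force: [-0.3, -0.3, -0.6]
opening: 0.402
finger_force: 0.0
```

```bash
python3 - <<'E'
from h import *
o=ctrl.get_obs();print(o['tcp_pos'],o['opening'],o['contact_force'])
w,m=snap('wrist','w10'); 
for z in(.005,.037): print(z,proj(m,[[.4632,-.372,z]]))
a=w.min(2)[180:300:3,190:310:2]
print('\n'.join(f'{180+3*i:4d} '+''.join(' .:-=+*#%@'[min(9,v//18)] for v in r) for i,r in enumerate(a)))
E
```

```text
[ 0.46198422 -0.37379714  0.02296507] 0.40169483422762686 [-0.28232996 -0.27991139 -0.57679456]
0.005 [[249.89097447 218.56217822]]
0.037 [[250.01707143 237.26687792]]
 180 @@@@@@@@@@@@@@@@@@@@@@@@@@@@@@%%%#%*******%*****************
 183 @@@@@@@@@%*#*#*#*#*#*#*#*@@#*#******************************
 186 @@@@%@#*#***************************************************
 189 @#%#**********************++++++++**************************
 192 *************************+.       =*************************
 195 *************************+        -*************************
 198 *************************=        -*************************
 201 *************************-        :*************************
 204 *************************-        .+************************
 207 *************************:        .*************************
 210 *************************:     .  .*************************
 213 *************************-        .*************************
 216 *************************-        .*************************
 219 *************************-        .*************************
 222 ***
[... 1007 characters left out ...]
******-       -***********-   ..        
 270         ..   -#########%%%#******#%%%%%%%%%%%%*.  ..        
 273         ..   +%%%%%%%%%%%%%%%%%%%%%%%%%%%%%%%%*:  ..        
 276          .  .#%%%%%%%%%%%%%%%%%%%%%%%%%%%%%%%%#-  ..        
 279          .  =%%%%%%%%%%%%%%%%%%%%%%%%%%%%%%%%%%*. ..        
 282          .  +%%%%%%%%%%%%%%%%%%%%%%%%%%%%%%%%%%*: ..        
 285          . .*%%%%%%%%%%%%%%%%%%%%%%%%%%%%%%%%%%#- ..     ...
 288          . -#%%%%%%%%%%%%%%%%%%%%%%%%%%%%%%%%%%%+...  . .. .
 291         ...+%%%%%%%%%%%%%%%%%%%%%%%%%%%%%%%%%%%%*:.:. ......
 294         -:.*%%%%%%%%%%%%%%%%%%%%%%%%%%%%%%%%%%%%#-.-: ......
 297        .=-=#%%%%%%%%%%%%%%%%%%%%%%%%%%%%%%%%%%%%%*-=:.......
```

The bar sits centred between the pads, at columns 241–258. I'll close again slowly and watch for contact.

>>> jog_arm --rotation '[[0,0,0],[0,0,0],[0,0,0],[0,0,0]]' --delta_pos '[[0,0,0],[0,0,0],[0,0,0],[0,0,0]]' --jaw '[0.25,0.15,0.1,0.1]'

```text
time_s: 18.08
tcp_pos: [0.462, -0.3738, 0.023]
tool_rot: [1.184, -2.91, 0.0]
contact_force: [0.2, -0.0, -0.8]
opening: 0.1
finger_force: 0.0
```

>>> jog_arm --rotation '[[0,0,0],[0,0,0]]' --delta_pos '[[0,0,0],[0,0,0]]' --jaw '[0.06,0.06]'

```text
time_s: 18.25
tcp_pos: [0.462, -0.3738, 0.023]
tool_rot: [1.184, -2.91, 0.0]
contact_force: [0.6, -0.1, -0.9]
opening: 0.062
finger_force: 0.0
```

>>> jog_arm --rotation '[[0,0,0],[0,0,0]]' --delta_pos '[[0,0,0],[0,0,0]]' --jaw '[0.03,0.03]'

```text
time_s: 18.42
tcp_pos: [0.462, -0.3738, 0.023]
tool_rot: [1.184, -2.91, 0.0]
contact_force: [0.2, 0.0, -0.2]
opening: 0.027
finger_force: 0.0
```

>>> jog_arm --rotation '[[0,0,0],[0,0,0],[0,0,0],[0,0,0],[0,0,0],[0,0,0]]' --delta_pos '[[0,0,0],[0,0,0],[0,0,-0.01],[0,0,-0.025],[0,0,-0.035],[0,0,-0.035]]' --jaw '[0,0,0,0,0,0]'

```text
time_s: 18.92
tcp_pos: [0.4626, -0.3743, 0.0346]
tool_rot: [-1.183, 2.909, -0.003]
contact_force: [0.1, -0.3, 0.1]
opening: 0.0
finger_force: 0.0
```

```bash
python3 - <<'E'
from h import *
o=ctrl.get_obs();print(o['tcp_pos'],o['opening'],o['contact_force'],o['finger_force'])
w,m=snap('wrist','w11'); s,ms=snap('scene','s11')
c=np.array([.4635,-.372])
a=w.min(2)[160:300:4,190:310:2]
print('\n'.join(f'{160+4*i:4d} '+''.join(' .:-=+*#%@'[min(9,v//18)] for v in r) for i,r in enumerate(a)))
u,v=proj(ms,[[.463,-.372,.03]])[0].astype(int);print(u,v); a=s.min(2)[v-25:v+20,u-40:u+40]
print('\n'.join(''.join(' .:-=+*#%@'[min(9,q//22)] for q in r) for r in a))
E
```

```text
[ 0.4626445  -0.3742504   0.03457198] 0.0004254244667253082 [ 0.13512624 -0.3332733   0.07381228] 0.0
 160 %%%%%%%%%%%%%%%%%%%%%%%%%%%%%######################%%%%%%%%%
 164 @@@@@@@@@@@@@@@@@@@@@@@@@@@@@@@@@@@@@@@@@@@@@@@@@@@@@@@@@@@@
 168 @@@@@@@@@@@@@@@@@@@@@@@@@@@@@@@@@@@@@@@@@@@@@@@@@@@@@@@@%@#*
 172 @@@@@@@@@@@@@@@@@@@@@@@@@@@@@@@@@@@@@@@@@@@@@@@@@%###*******
 176 @@@@@@@@@@@@@@@@@@@@@@@@@@@@@@@@@%%#%#***#%%%***************
 180 @@@@@@@@@@@@@@@%%%%@%@%%%%%%%%******************************
 184 @@@@@#*#****************************************************
 188 %%************************+       :*************************
 192 **************************-       .*************************
 196 **************************-       .+************************
 200 **************************:        =************************
 204 **************************:        =************************
 208 **************************: .      =************************
 212 **************************:     .  =************************
 216 **************************-        =************************
 220 ***
[... 4264 characters left out ...]
+++++++++++=----++++++++++*###@@@@@%%%%%%%%%%%%%%%%%
%%%%%%%%%%%%%%%%%%%%+++++++++++++++++++++##############@@@@@@@@@%%%%%%%%%%%%%%%%
%%%%%%%%%%%%%%%%%%%%++++++++++++++*######@@@@@@@@@@@@@@@@@@@@@@@%%%%%%%%%%%%%%%%
%%%%%%%%%%%%%%%%%%%%=+++++++++**##@@@@@@@@@@@@@@@@@@@@@@@@@@@@@@#%%%%%%%%%%%%%%%
%%%%%%%%%%%%%%%%%%%%=+++++****%%%%%%%%%%%%%%%%%%%%%%%%%%%%%%%%%%*%%%%%%%%%%%%%%%
%%%%%%%%%%%%%%%%%%%%+*****##%%%%%%%%%%%%%%%%%%%%%%%%%############%%%%%%%%%%%%%%%
%%%%%%%%%%%%%%%%%%%%%%%%%%%%%%%%%%%%%%%%%%%%%%%%%%%%%%%%%%%%%%%%%%%%%%%%%%%%%%%%
%%%%%%%%%%%%%%%%%%%%%%%%%%%%%%%%%%%%%%%%%%%%%%%%%%%%%%%%%%%%%%%%%%%%%%%%%%%%%%%%
%%%%%%%%%%%%%%%%%%%%%%%%%%%%%%%%%%%%%%%%%%%%%%%%%%%%%%%%%%%%%%%%%%%%%%%%%%%%%%%%
```

```bash
python3 - <<'E'
from h import *
s,ms=load('s11'); s0,_=load('s0')
for z in(.01,.02,.03,.04,.05,.06,.08): print(z,proj(ms,[[.4626,-.3743,z]]).round(1)-[281,243])
y=np.array([np.cos(-.796),np.sin(-.796)]); x=np.array([-y[1],y[0]]);c=np.array([.4632,-.372])
for a in(-.023,.023):
  for z in(.005,.037): print(a,z,proj(ms,[[*(c+a*x),z]]).round(1)-[281,243])
a=s0.min(2)[243+8:243+42,281+28:281+58]
print('\n'.join(f'{8+i:3d} '+''.join(' .:-=+*#%@'[min(9,q//22)] for q in r) for i,r in enumerate(a)))
b=s[248:285,305:345]; print((b[:,:,::-1].astype(int))[20:24,10:26].tolist())
E
```

```text
0.01 [[40.5 30.7]]
0.02 [[40.8 28.4]]
0.03 [[41.1 26.1]]
0.04 [[41.4 23.8]]
0.05 [[41.7 21.4]]
0.06 [[42. 19.]]
0.08 [[42.6 14.2]]
-0.023 0.005 [[40.7 37.2]]
-0.023 0.037 [[41.6 29.8]]
0.023 0.005 [[39.2 25.6]]
0.023 0.037 [[40.  18.2]]
  8 #####################*########
  9 ##############################
 10 ##############################
 11 #########################+####
 12 ##########################+###
 13 #############################*
 14 ##############################
 15 ##############################
 16 ##############################
 17 ##############################
 18 ###########****###############
 19 ###########:...###############
 20 ###########:...*##############
 21 ##########*:...-*#############
 22 %%%%%%%%%%*:...=%%%%%%%%%%%%%%
 23 %%%%%%%%%%*:...:%%%%%%%%%%%%%%
 24 %%%%%%%%%%=. ...%%%%%%%%%%%%%%
 25 %%%%%%%%%%-  .. #%%%%%%%%%%%%%
 26 %%%%%%%%%%=. ...+%%%%%%%%%%%%%
 27 %%%%%%%%%%+: ...=%%%%%%%%%%%%%
 28 %%%%%%%%%%%=....=%%%%%%%%%%%%%
 29 %%%%%%%%%%%+. ..:%%%%%%%%%%%%%
 30 %%%%%%%%%%%+.   -%%%%%%%%%%%%#
 31 %%%%%%%%%%%+.   =%%%%%%%%%%%%*
 32 %%%%%%%%%%%*.   +%%
[... 649 characters left out ...]
0], [82, 80, 77], [24, 23, 22], [12, 10, 12], [19, 18, 18], [18, 16, 18], [18, 18, 18], [98, 94, 92], [138, 134, 130], [139, 136, 131], [140, 136, 132], [140, 137, 132], [139, 136, 132]], [[139, 135, 130], [140, 136, 132], [138, 135, 131], [139, 135, 131], [100, 98, 94], [59, 57, 55], [17, 16, 17], [19, 17, 19], [21, 19, 20], [18, 17, 19], [74, 71, 71], [136, 132, 128], [139, 134, 130], [138, 134, 130], [139, 135, 131], [138, 134, 131]], [[138, 135, 130], [138, 134, 130], [137, 133, 129], [138, 134, 130], [138, 134, 130], [117, 113, 110], [35, 34, 34], [20, 18, 20], [22, 21, 22], [19, 17, 18], [68, 66, 64], [136, 132, 128], [138, 134, 130], [138, 134, 130], [138, 134, 129], [138, 134, 130]]]
```

The scene rays put the shut fingertips at about z = 0.05 with the TCP at 0.035. So the fingers reach about 2 cm less far than stated, and they closed above the bar. I'll open and go lower in small steps, watching the force.

>>> jog_arm --rotation '[[0,0,0],[0,0,0],[0,0,0],[0,0,0],[0,0,0],[0,0,0],[0,0,0],[0,0,0]]' --delta_pos '[[0,0,0],[0,0,0],[0,0,0.02],[0,0,0.045],[0,0,0.065],[0,0,0.085],[0,0,0.1],[0,0,0.1]]' --jaw '[0.3,0.4,0.4,0.4,0.4,0.4,0.4,0.4]'

```text
time_s: 19.68
tcp_pos: [0.4611, -0.3732, 0.0019]
tool_rot: [1.183, -2.909, -0.004]
contact_force: [-0.4, 0.1, -0.9]
opening: 0.4
finger_force: 0.0
```

>>> jog_arm --rotation '[[0,0,0],[0,0,0],[0,0,0]]' --delta_pos '[[0,0,0.01],[0,0,0.02],[0,0,0.02]]' --jaw '[0.4,0.4,0.4]'

```text
time_s: 19.93
tcp_pos: [0.4618, -0.3737, -0.003]
tool_rot: [1.184, -2.91, -0.001]
contact_force: [-0.3, -0.4, 0.4]
opening: 0.402
finger_force: 0.0
```

>>> jog_arm --rotation '[[0,0,0],[0,0,0],[0,0,0],[0,0,0]]' --delta_pos '[[0,0,0],[0,0,0],[0,0,0],[0,0,0]]' --jaw '[0.2,0.1,0.03,0.0]'

```text
time_s: 20.27
tcp_pos: [0.4622, -0.374, -0.0021]
tool_rot: [-1.184, 2.91, -0.001]
contact_force: [0.3, 0.3, 1.0]
opening: 0.124
finger_force: 61.6
```

The grip is good: opening 0.124 at 61 N. Next I'll lift.

>>> jog_arm --rotation '[[0,0,0],[0,0,0],[0,0,0],[0,0,0],[0,0,0],[0,0,0],[0,0,0],[0,0,0],[0,0,0],[0,0,0]]' --delta_pos '[[0,0,0],[0,0,-0.03],[0,0,-0.09],[0,0,-0.17],[0,0,-0.26],[0,0,-0.35],[0,0,-0.44],[0,0,-0.5],[0,0,-0.52],[0,0,-0.52]]' --jaw '[0,0,0,0,0,0,0,0,0,0]'

```text
time_s: 21.1
tcp_pos: [0.4626, -0.3743, 0.1552]
tool_rot: [-1.183, 2.909, -0.005]
contact_force: [-0.6, 0.3, -2.0]
opening: 0.124
finger_force: 61.3
```

```bash
python3 - <<'E'
from h import *
o=ctrl.get_obs(); print(o['opening'],o['finger_force'],o['tcp_pos'])
print(goal([.69,-.132,.155],.083+np.pi/2))
E
```

```text
0.12399411498408654 61.26773494295776 [ 0.46256041 -0.37430267  0.15519437]
(array([-1.1066e+00,  4.9400e-02,  9.0000e-04]), array([-0.0039,  0.0019,  0.8778]))
```

>>> jog_arm --rotation '[[0,0,0.05],[0,0,0.12],[0,0,0.2],[0,0,0.3],[0,0,0.4],[0,0,0.5],[0,0,0.6],[0,0,0.7],[0,0,0.8],[0,0,0.86],[0,0,0.878],[0,0,0.878]]' --delta_pos '[[-0.03,0,0],[-0.09,0,0],[-0.18,0.01,0],[-0.28,0.01,0],[-0.39,0.02,0],[-0.5,0.02,0],[-0.61,0.03,0],[-0.72,0.03,0],[-0.82,0.04,0],[-0.91,0.04,0],[-0.98,0.05,0],[-1.0,0.05,0]]' --jaw '[0,0,0,0,0,0,0,0,0,0,0,0]'

```text
time_s: 22.1
tcp_pos: [0.6674, -0.1468, 0.1506]
tool_rot: [0.141, -3.136, -0.008]
contact_force: [0.9, 1.5, -2.3]
opening: 0.125
finger_force: 61.2
```

>>> jog_arm --rotation '[[0,0,0],[0,0,0],[0,0,0],[0,0,0]]' --delta_pos '[[0,0,0],[0,0,0],[0,0,0],[0,0,0]]' --jaw '[0,0,0,0]'

```text
time_s: 22.43
tcp_pos: [0.6649, -0.1567, 0.1532]
tool_rot: [0.125, -3.137, 0.003]
contact_force: [-0.2, 0.2, -2.2]
opening: 0.124
finger_force: 61.2
```

```bash
python3 - <<'E'
from h import *
o=ctrl.get_obs(); T=R.from_rotvec(o['tool_rot']); print(o['opening'],o['tcp_pos'],T.as_matrix().round(3).tolist())
w,m=snap('wrist','w12'); 
u=np.array([np.cos(.083),np.sin(.083)]);n=np.array([-u[1],u[0]]);s=np.array([.580,-.1409])
print('pins tip/base exp',proj(m,[[*(s+n*.054),.056],[*(s-n*.054),.056],[*(s+n*.054),.042],[*(s-n*.054),.042],[*(s-.063*u),.042]]).round(1).tolist())
a=w.min(2)[0:200:4,150:350:2]
print('\n'.join(f'{4*i:4d} '+''.join(' .:-=+*#%@'[min(9,v//24)] for v in r) for i,r in enumerate(a)))
E
```

```text
0.12416121524082542 [ 0.6648672  -0.15672139  0.15322857] [[-0.997, -0.079, -0.002], [-0.079, 0.997, -0.002], [0.002, -0.002, -1.0]]
pins tip/base exp [[333.3, 100.6], [216.2, 100.5], [329.1, 101.5], [217.9, 101.5], [274.6, 30.9]]
   0 +++++++*+++++*****+++**+****+***************++-:........:=+****************************+******+++*+*
   4 ++*++****+*************************************************************************************++*+*
   8 *+**+*********************************************#####*++++++++++++++++++++************************
  12 **+***********************************************#%##*+++++++++++++++++++++************************
  16 **************************************************#%%#*+++++=====++++++++++*************************
  20 **************************************************#%%#*+++==+**++=-++++++++*************************
  24 **************************************************#%%#++++********+-+++++++*************************
  28 **************************************************#%%#+++**********==+++++++************************
  32 ****************
[... 3730 characters left out ...]
+++++++++++++++++++++++++++=++=+=++++++++++++++++++=========+###
 176 %%%%%%%%%%%%%%%%%%%%%%%%%%%%#+++++++++++++++++++++++++++++++++++++++++++++++++++++++++++++++++++#%%%
 180 %%%%%%%%%%%%%%%%%%%%%%%%%%%%#+++++++++++++++++++++++++++++++++++++++++++++++++++++++++++++++++++#%%%
 184 %%%%%%%%%%%%%%%%%%%%%%%%%%%%#+++++++++++++++++++++++++++++++++++++++++++++++++++++++++++++++++=+#%%%
 188 %%%%%%%%%%%%%%%%%%%%%%%%%%#+++++++++++++++++++++++++++++++++++++++++++++++++++++++++++++==++++=#####
 192 %%%%%%%%%%%%%%%%%%%%%%%%%%#++++++++++++++++++++++++++++++++++++++++++++++++++++++++++++++++++**#%%%%
 196 %%%%%%%%%%%%%%%%%%%%%%%%%%#++++++++++++++++++++++++++++++++++++++++++++++++++++++++++++++++++#%%%%%%
```

```bash
python3 - <<'E'
from h import *
im,m=load('w12'); g=im.min(2).astype(int)
print('L pin');print(g[90:108,204:226]);print('R pin');print(g[90:108,318:342])
a=g[204:236:2,156:196:1];print('hole L');print('\n'.join(f'{204+2*i} '+' '.join(map(str,r[::2])) for i,r in enumerate(a)))
a=g[204:236:2,304:344];print('hole R');print('\n'.join(f'{204+2*i} '+' '.join(map(str,r[::2])) for i,r in enumerate(a)))
E
```

```text
L pin
[[152 152 160 179 195 199 199 199 199 198 198 199 199 200 185 139 109 135
  157 177 187 189]
 [151 152 159 178 193 199 199 198 198 199 198 199 200 200 185 140 120 158
  181 192 199 199]
 [152 151 158 175 192 199 199 198 199 199 199 200 200 200 187 139 124 169
  193 199 199 201]
 [152 151 155 169 188 197 199 199 199 199 199 196 195 197 185 141 126 171
  197 200 199 199]
 [152 151 152 161 182 196 200 200 200 198 190 177 173 180 173 137 126 172
  197 201 199 199]
 [152 152 150 158 181 197 200 199 198 189 169 148 137 142 141 117 123 173
  198 199 199 199]
 [151 151 149 157 180 196 199 200 193 171 148 139 133 119 103  90 116 171
  197 201 199 200]
 [153 152 148 154 179 197 200 200 187 155 142 158 161 132  95  75 107 163
  194 200 199 199]
 [152 152 148 151 176 196 200 199 185 147 140 165 171 138  95  71  98 156
  190 199 200 200]
 [153 151 145 147 174 195 200 200 186 145 121 138 144 119  85  65  89 142
  185 200 200 198]
 [152 152 144 143 172 195 201 199 189 153 110  99 101  86  68  60  81 135
  182 199 200 199]
 [151 151 143 144 173 195 200 200 195 172 135 104  90  80  79  78  85 1
[... 4398 characters left out ...]
22 120 120 166 191 191 191 191 192
220 121 121 120 122 121 120 121 121 120 121 120 119 144 159 177 188 188 188 189 188
222 121 122 122 122 122 121 121 121 121 121 121 121 159 184 184 182 183 183 188 191
224 125 125 124 125 125 124 124 125 124 123 125 124 130 134 132 129 128 128 151 161
226 122 122 121 120 121 121 121 121 121 121 121 120 120 115 118 123 126 121 109 112
228 121 122 121 121 121 122 122 122 122 121 121 120 117 126 131 132 133 134 110 95
230 121 123 123 122 123 122 122 122 122 122 122 119 122 133 132 133 132 134 111 79
232 121 121 122 122 123 122 123 122 121 122 121 116 129 133 133 133 133 132 95 71
234 126 126 125 126 124 126 125 125 125 126 125 116 130 133 134 135 132 113 70 84
```

```bash
python3 - <<'E'
from h import *
im,m=load('w12'); g=im.min(2).astype(int)
for c in (144,322):
    print(c); print('\n'.join(f'{r} '+' '.join(f'{v:3d}' for v in g[r,c:c+34])  for r in range(222,256,2)))
E
```

```text
144
222 153 151 152 166 190 198 199 199 198 198 198 198 197 197 198 198 197 198 198 194 183 170 166 165 166 170 180 188 191 191 191 191 182 155
224 153 152 155 167 190 198 197 196 187 170 163 163 166 176 186 189 189 188 185 177 154 129 121 121 124 126 132 136 136 137 137 138 137 130
226 152 153 153 164 184 190 187 182 166 138 122 121 123 122 123 125 133 139 141 137 134 130 130 125 120 120 120 121 123 122 122 123 123 124
228 153 153 152 154 163 166 144 131 126 122 120 118 111 102 101 121 143 153 154 153 153 153 153 150 147 138 125 117 119 122 122 122 123 123
230 152 153 151 150 158 163 138 120 118 117 114 110 100  91 107 137 152 154 153 153 153 153 153 154 154 153 145 128 116 117 121 121 122 121
232 153 152 152 154 164 168 142 122 122 121 117 109  95  79  78 110 140 153 153 153 152 153 153 153 153 154 154 145 126 117 119 123 124 123
234 152 152 152 153 165 169 145 126 124 124 121 113 101  86  70  79 112 142 153 154 154 153 153 153 154 153 154 147 128 115 120 123 125 125
236 153 152 152 153 157 168 173 172 160 136 122 116 109  98  83  70  74  93 111 127 140 145 150 153 149 145 141 131 
[... 2967 characters left out ...]

246 122 122 122 121 123 121 121 122 122 121 121 122 121 122 121 121 120 122 122 122 122 121 122 121 121 131 153 165 145 131 130 128 127 135
248 125 125 125 126 125 125 126 125 125 125 125 125 125 126 125 124 125 125 124 125 124 126 125 124 128 150 177 172 144 131 131 127 122 129
250 126 125 125 125 124 125 125 125 125 125 125 125 125 124 123 123 124 124 123 124 123 123 123 122 127 149 171 162 140 132 130 128 124 133
252 121 120 120 121 120 121 119 120 120 121 120 121 119 121 119 119 120 120 119 119 119 119 119 122 140 166 171 152 135 130 129 131 138 148
254 122 122 123 123 123 122 123 122 121 123 122 122 123 122 123 122 123 123 123 122 123 122 121 126 149 176 175 149 132 129 128 127 135 146
```

```bash
python3 - <<'E'
from h import *
im,m=load('w12'); o=ctrl.get_obs(); T=R.from_rotvec(o['tool_rot']); p=o['tcp_pos']
H=ray(m,[(163.7,233.2),(335.6,233.2)],p[2]+.0071); d=H[1]-H[0]
print('holes',H,np.linalg.norm(d),'y-angle-90',np.arctan2(-d[0],d[1])); c=H.mean(0)
print('centre in tool',T.inv().apply(c-p), 'cover yaw vs tool',np.arctan2(-d[0],d[1])-np.arctan2(-T.as_matrix()[0,1],T.as_matrix()[1,1]))
P=ray(m,[(215.3,98.4),(332,98.4)],.050);e=P[1]-P[0]; print('pins',P,np.linalg.norm(e),np.arctan2(-e[0],e[1]),P.mean(0))
hh=ray(m,(274,29),.042)[0];s=P.mean(0);print('hole',hh,np.hypot(*(s-hh)[:2]),np.arctan2(*(s-hh)[[1,0]]))
np.save('c.npy',T.inv().apply(c-p))
E
```

```text
holes [[ 0.6721269  -0.21095707  0.16053409]
 [ 0.66340053 -0.10320999  0.16053409]] 0.10809987584145787 y-angle-90 0.0808130854684056
centre in tool [-0.00250961 -0.00105372 -0.00710136] cover yaw vs tool 0.0010004919785942534
pins [[ 0.58230398 -0.19635431  0.05      ]
 [ 0.57310851 -0.08692358  0.05      ]] 0.10981640480216867 0.08383310812308835 [ 0.57770624 -0.14163894  0.05      ]
hole [ 0.51566307 -0.14687151  0.042     ] 0.062263429283579884 0.08413844067134356
```

```bash
python3 - <<'E'
from h import *
print(goal([.5754,-.1407,.115],.084+np.pi/2))
E
```

```text
(array([0.294 , 0.0757, 0.1283]), array([-0.0016, -0.0014, -0.0053]))
```

>>> jog_arm --rotation '[[0,0,-0.005],[0,0,-0.005],[0,0,-0.005],[0,0,-0.005],[0,0,-0.005],[0,0,-0.005],[0,0,-0.005],[0,0,-0.005],[0,0,-0.005],[0,0,-0.005]]' --delta_pos '[[0.04,0.01,0],[0.11,0.028,0],[0.19,0.048,0],[0.25,0.065,0],[0.285,0.074,0],[0.294,0.076,0.03],[0.294,0.076,0.08],[0.294,0.076,0.12],[0.294,0.076,0.128],[0.294,0.076,0.128]]' --jaw '[0,0,0,0,0,0,0,0,0,0]'

```text
time_s: 23.32
tcp_pos: [0.5761, -0.1388, 0.1139]
tool_rot: [0.135, -3.137, -0.0]
contact_force: [0.4, 0.7, -1.5]
opening: 0.119
finger_force: 61.2
```

>>> jog_arm --rotation '[[0,0,0],[0,0,0],[0,0,0]]' --delta_pos '[[0,0,0],[0,0,0],[0,0,0]]' --jaw '[0,0,0]'

```text
time_s: 23.57
tcp_pos: [0.5773, -0.1385, 0.1158]
tool_rot: [-0.136, 3.137, -0.001]
contact_force: [-0.9, 0.8, -1.6]
opening: 0.122
finger_force: 61.2
```

```bash
python3 - <<'E'
from h import *
print(ctrl.get_obs()['tcp_pos'],goal([.5754,-.1407,.066],.084+np.pi/2))
E
```

```text
[ 0.57731467 -0.13847574  0.11580678] (array([ 0.0073, -0.0067,  0.166 ]), array([-0.0007,  0.0022,  0.0036]))
```

>>> jog_arm --rotation '[[0,0,0.003],[0,0,0.003],[0,0,0.003],[0,0,0.003],[0,0,0.003],[0,0,0.003],[0,0,0.003]]' --delta_pos '[[0.007,-0.007,0.02],[0.007,-0.007,0.06],[0.007,-0.007,0.11],[0.007,-0.007,0.15],[0.007,-0.007,0.166],[0.007,-0.007,0.166],[0.007,-0.007,0.166]]' --jaw '[0,0,0,0,0,0,0]'

```text
time_s: 24.15
tcp_pos: [0.5748, -0.1407, 0.0654]
tool_rot: [-0.133, 3.139, -0.0]
contact_force: [-0.1, 0.7, -1.3]
opening: 0.123
finger_force: 61.2
```

```bash
python3 - <<'E'
from h import *
o=ctrl.get_obs();print(o['tcp_pos'],goal([.5754,-.1407,.066],.084+np.pi/2))
w,m=snap('wrist','w13'); s=np.array([.578,-.1416]);n=np.array([-np.sin(.084),np.cos(.084)])
print('pin tips exp',proj(m,[[*(s-n*.054),.056],[*(s+n*.054),.056]]).round(1).tolist())
T=R.from_rotvec(o['tool_rot']); c=np.load('c.npy')
print('cover holes exp top/bot',proj(m,[T.apply(c+[0,k*.054,dz])+o['tcp_pos'] for k in(-1,1) for dz in(0,.005)]).round(1).tolist())
g=w.min(2).astype(int)
for c0 in (150,322):
    print(c0); print('\n'.join(f'{r} '+' '.join(f'{v:3d}' for v in g[r,c0:c0+30])  for r in range(222,246,1)))
E
```

```text
[ 0.5748142  -0.14066265  0.06540126] (array([-0.0019, -0.0003, -0.002 ]), array([-0.0002,  0.0002,  0.0007]))
pin tips exp [[170.2, 223.6], [327.3, 223.8]]
cover holes exp top/bot [[163.1, 232.5], [165.4, 229.4], [334.7, 232.6], [332.4, 229.5]]
150
222 201 201 201 200 201 198 194 192 191 193 193 193 193 194 197 200 200 201 200 201 192 169 146 137 138 145 159 166 168 169
223 202 201 201 202 199 187 173 166 166 167 167 168 167 171 181 190 194 194 194 194 187 161 135 126 126 129 134 138 138 139
224 192 191 195 199 196 178 151 137 136 135 135 134 133 136 148 161 166 167 168 169 163 147 130 126 126 125 127 126 126 127
225 171 163 173 185 186 168 140 125 122 119 119 121 119 118 124 129 131 131 134 135 136 130 126 125 126 125 125 126 125 126
226 150 135 142 157 159 149 131 119 114 115 124 132 134 131 128 124 120 118 117 120 123 124 125 125 124 125 125 126 124 126
227 142 123 125 131 133 129 121 111 106 116 137 150 150 149 142 132 125 123 121 120 121 122 123 124 126 125 124 126 124 125
228 141 122 121 122 123 120 113 102 103 123 147 155 156 154 147 135 130 129 127 125 120 119 122 123 124 12
[... 4405 characters left out ...]
  98  94  93  94  97 100 104 109 114 119 122 124 123 123 122 122 122 131 145 153
241 126 127 126 126 127 126 126 123 119 116 112 111 109 109 111 113 116 119 122 125 126 125 125 125 124 123 131 139 146 151
242 126 127 126 126 126 127 127 126 124 122 121 120 120 120 120 121 123 124 125 125 127 125 125 126 124 128 143 158 156 153
243 125 125 125 126 126 126 126 125 125 124 125 125 124 124 125 125 125 125 125 125 124 126 124 124 123 128 149 170 164 155
244 125 124 125 124 124 125 125 125 125 125 125 125 124 124 124 124 123 124 124 124 124 124 124 123 122 127 149 170 164 155
245 123 123 124 124 124 123 123 123 124 124 123 123 123 123 123 124 122 123 123 123 123 123 122 123 122 126 148 170 163 154
```

The tray edges seen through both cover holes are symmetric to about 0.1 px, so the sideways alignment is good. I'll lower slowly with force checks.

>>> jog_arm --rotation '[[0,0,0],[0,0,0],[0,0,0],[0,0,0],[0,0,0],[0,0,0]]' --delta_pos '[[-0.002,0,0.01],[-0.002,0,0.02],[-0.002,0,0.03],[-0.002,0,0.04],[-0.002,0,0.047],[-0.002,0,0.047]]' --jaw '[0,0,0,0,0,0]'

```text
time_s: 24.7
tcp_pos: [0.5748, -0.1404, 0.0505]
tool_rot: [0.133, -3.138, -0.0]
contact_force: [0.4, -0.2, -1.5]
opening: 0.122
finger_force: 61.2
```

>>> jog_arm --rotation '[[0,0,0],[0,0,0],[0,0,0],[0,0,0]]' --delta_pos '[[0,0,0.005],[0,0,0.01],[0,0,0.013],[0,0,0.013]]' --jaw '[0,0,0,0]'

```text
time_s: 25.03
tcp_pos: [0.5751, -0.1404, 0.047]
tool_rot: [0.133, -3.138, -0.0]
contact_force: [0.3, -0.1, -1.7]
opening: 0.117
finger_force: 61.2
```

>>> jog_arm --rotation '[[0,0,0],[0,0,0],[0,0,0],[0,0,0]]' --delta_pos '[[0,0,0.004],[0,0,0.008],[0,0,0.013],[0,0,0.013]]' --jaw '[0,0,0,0]'

```text
time_s: 25.37
tcp_pos: [0.575, -0.1404, 0.043]
tool_rot: [0.133, -3.138, -0.0]
contact_force: [-0.3, -0.7, -2.7]
opening: 0.125
finger_force: 61.2
```

>>> jog_arm --rotation '[[0,0,0],[0,0,0],[0,0,0],[0,0,0]]' --delta_pos '[[0,0,0.003],[0,0,0.006],[0,0,0.008],[0,0,0.008]]' --jaw '[0,0,0,0]'

```text
time_s: 25.7
tcp_pos: [0.5751, -0.1405, 0.0408]
tool_rot: [0.133, -3.138, -0.0]
contact_force: [-0.6, 0.2, -2.0]
opening: 0.12
finger_force: 61.2
```

>>> jog_arm --rotation '[[0,0,0],[0,0,0],[0,0,0],[0,0,0]]' --delta_pos '[[0,0,0.002],[0,0,0.004],[0,0,0.005],[0,0,0.005]]' --jaw '[0,0,0,0]'

```text
time_s: 26.03
tcp_pos: [0.5753, -0.1405, 0.0398]
tool_rot: [-0.133, 3.139, -0.0]
contact_force: [-0.9, 0.2, 1.1]
opening: 0.122
finger_force: 61.6
```

```bash
python3 - <<'E'
from h import *
o=ctrl.get_obs();print(o['tcp_pos'],o['contact_force'])
w,m=snap('wrist','w14'); g=w.min(2).astype(int)
for c0 in (150,322):
    print(c0); print('\n'.join(f'{r} '+' '.join(f'{v:3d}' for v in g[r,c0:c0+30])  for r in range(206,246,2)))
E
```

```text
[ 0.57528205 -0.14051806  0.039843  ] [-0.86087222  0.16098587  1.14426707]
150
206 197 197 196 197 197 197 196 196 197 197 198 197 197 197 196 197 196 197 196 198 197 197 198 196 197 197 198 197 197 197
208 198 198 198 198 198 198 198 198 199 198 198 198 198 198 199 198 198 198 198 199 199 198 198 199 198 198 198 198 198 199
210 201 201 202 202 202 202 201 202 202 201 202 202 202 202 202 202 202 201 200 201 201 201 202 201 201 201 201 201 200 202
212 202 201 202 201 201 202 202 201 200 201 202 202 201 202 201 202 201 202 201 201 202 201 201 202 201 201 201 200 201 202
214 197 198 198 198 198 198 198 198 198 199 198 198 197 198 198 198 197 197 197 198 198 198 197 198 197 198 198 198 198 198
216 196 196 195 196 196 196 196 196 196 196 196 196 196 195 196 196 196 195 195 196 196 196 196 196 196 196 196 195 195 195
218 196 197 197 197 197 197 196 196 198 196 197 197 197 197 196 197 198 197 197 197 197 198 197 198 198 197 197 197 198 196
220 197 197 197 196 196 197 197 197 196 197 198 197 197 197 197 197 196 193 191 192 194 197 198 198 198 197 198 198 198 188
222 200 200 200 200 200 196 
[... 3243 characters left out ...]
  59  61  64  64  64  66  66  67  65  69  86 100 111 121 126 126 129 132 139 148
236 127 127 127 126 119 105  93  91  84  69  60  58  60  63  69  81  89  92  89  89  98 110 120 125 126 125 125 131 144 153
238 123 123 123 123 120 113 102  92  80  71  65  61  59  64  76  95 105 105 104 106 110 117 121 121 122 120 122 136 154 157
240 125 125 125 125 125 124 120 115 109 103  99  95  93  93  97 103 107 110 114 119 122 123 123 123 123 122 123 132 145 153
242 126 126 126 126 126 126 126 125 124 123 121 120 120 119 120 122 123 124 124 125 125 125 126 125 124 127 142 158 156 153
244 125 125 124 124 124 124 124 125 124 124 125 124 124 124 124 123 124 124 123 124 124 123 123 123 123 126 148 169 163 155
```

Both pins are up in the holes and the contact is light, about 2.6 N. I'll release and retreat.

>>> jog_arm --rotation '[[0,0,0],[0,0,0],[0,0,0],[0,0,0],[0,0,0]]' --delta_pos '[[0,0,0],[0,0,0],[0,0,0],[0,0,0],[0,0,0]]' --jaw '[0.15,0.2,0.28,0.35,0.35]'

```text
time_s: 26.5
tcp_pos: [0.5753, -0.1405, 0.0395]
tool_rot: [-0.133, 3.139, -0.0]
contact_force: [0.5, 0.1, 0.1]
opening: 0.349
finger_force: 0.0
```

>>> jog_arm --rotation '[[0,0,0],[0,0,0],[0,0,0],[0,0,0],[0,0,0],[0,0,0],[0,0,0],[0,0,0],[0,0,0],[0,0,0]]' --delta_pos '[[0,0,-0.02],[0,0,-0.06],[0,0,-0.12],[0,0,-0.2],[0,0,-0.29],[0,0,-0.38],[0,0,-0.45],[0,0,-0.48],[0,0,-0.48],[0,0,-0.48]]' --jaw '[0.35,0.35,0.35,0.35,0.35,0.35,0.35,0.35,0.35,0.35]'

```text
time_s: 27.33
tcp_pos: [0.5749, -0.1404, 0.1836]
tool_rot: [-0.133, 3.139, -0.0]
contact_force: [-0.8, 0.0, -0.6]
opening: 0.355
finger_force: 0.0
```

```bash
python3 - <<'E'
from h import *
o=ctrl.get_obs();print(o['tcp_pos'],o['contact_force'],o['opening'])
w,m=snap('wrist','w15'); s=np.array([.578,-.1416]);u=np.array([np.cos(.084),np.sin(.084)]);n=np.array([-u[1],u[0]])
print('exp cover corners',proj(m,[[*(s+i*.04*u+j*.064*n),.047] for i in(-1,1) for j in(-1,1)]).round(0).tolist(),'pins',proj(m,[[*(s+j*.054*n),.056] for j in(-1,1)]).round(0).tolist())
a=w.min(2)[110:260:4,150:350:2]
print('\n'.join(f'{110+4*i:4d} '+''.join(' .:-=+*#%@'[min(9,v//24)] for v in r) for i,r in enumerate(a)))
E
```

```text
[ 0.57494677 -0.14040532  0.18355134] [-0.78348973  0.03545734 -0.64922379] 0.35526328732657825
exp cover corners [[191.0, 147.0], [307.0, 147.0], [194.0, 215.0], [303.0, 216.0]] pins [[200.0, 184.0], [298.0, 184.0]]
 110 ***************************************#%%%%%#+++++++++++++++***************************************
 114 ***************************************#%%%%#++++=+++++++++++***************************************
 118 ***************************************#%%%%#++******++++++++***************************************
 122 ***************************************#%%%#++********=++++++***************************************
 126 ****************************************%%%*+=********=++++++************************************+=-
 130 ****************************************%%%*+++******++++++++**********************************=----
 134 ****************************************%%#+++++++++++++++++**********************************-::---
 138 ****************************************%%*+++++++++++++++++*********************************-:::::-
 142 *********************#########
[... 2444 characters left out ...]
.:-=:::::::::--:::::::::=-::   :::::.......::-+*****************
 238 ****************+:.:..     .::::.   .++++++++++++++++++++++++++-   .:::::.    ..:.-+****************
 242 ***************+::...     .:::::.   .--------------------------:    :::::.     ..:.:+***************
 246 **************+:::::.    .:::::.     ::::::::::::::::::::::::::.    .:::::.     ::::-+**************
 250 **************+++++-     ::::::      --------------------------.     .:::::.    .=++++**************
 254 **************++=-:       .-==-.     --------------------------:     :==-:.      .-==+**************
 258 **************-             .=-.    .--------------------------:    .:=-             :+*************
```

```bash
python3 -c "
from rig import ctrl
print(ctrl.job_done())"
```

```text
the job is handed in; nothing more can be done
None
```

I handed the job in at about 27 s: the wide tray is out at its stop, the hook stands upright on the bench, and the cover lies flat on the tray with both pins through its holes. I last checked the hook just after letting it go, and hand-in returned no verdict.

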